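# Clamp the chocolate mould shut with its draw latch

## Task

Clamp the chocolate mould with the draw latch on its top: swing the wire loop over by its orange grip, hook its crossbar over the keeper and draw it back snug under the lip against the hook, let go, then snap the lever all the way down over centre so that it stays shut under tension. Where exactly the hook sits must be felt: draw and press only lightly, never forcing the latch, and leave the other things on the counter where they are.

Things in the scene. Friction and masses are not known exactly. Their poses are not given: they have to be found in the camera images.
- mould: Split aluminium mould box on a dark wooden board (124 x 208 x 14 mm), fixed to the counter; its top is 60 mm above the counter and bears the draw latch along its middle. Origin on the counter straight under the lever's pivot; z up, +y = draw direction from lever pivot to keeper, x across. The board spans y = -89 to +119 mm. The latch moves in the plane x = 0.
- lever_pivot (a point): The lever's hinge axis (along the mould's x), 12 mm above the mould's top. The lever is a steel plate 24 mm wide that reaches 62 mm from here, the outer 6 mm a curl. Its loop pin (hinge of the wire loop) is on the line from pivot to lever end, 16 mm from the pivot.
- lever (a joint): Lever angle, rad. Elevation of the lever from the mould's +y is 1.0 + this value: upright at 0.57; at 2.14 it lies flat pointing to -y, shut on its hard stop. It passes over centre about 0.05 rad before the stop; short of that it may spring open. Slack, it stays where left (friction 0.05 N m).
- lever_end (a point): Point on the lever's push face, 55 mm along the lever from the pivot. This face (black rubber pad) lies 5.5 mm off the pivot's line, on the +y side while the lever stands, on top when shut (17.5 mm above the mould's top). Shutting the lever takes up to about 8 N here; it must never be pressed with more than 30 N.
- loop (a joint): Angle of the wire loop on its pin, rad. Elevation of the loop (direction from pin to crossbar) from the mould's +y is 1.1 + lever value - loop value; positive is raised, about -0.25 when the crossbar lies behind the keeper. It stays where left (friction 0.025 N m).
- crossbar (a point): Centre of the loop's crossbar: 5 mm round, 38 mm long across the latch, 70.2 mm from the loop's pin. Two 5 mm side wires, 38 mm apart, join it to the pin and pass on either side of the keeper.
- loop_grip (a point): Centre of the loop's orange grip: a roller 14 mm in diameter and 18 mm long across the latch that turns freely on its axle (so a gripper pinching its two end faces, fingers closing along the mould's x, need not tilt with the loop). It stands 42 mm from the crossbar, at right angles to the loop, above it when the loop lies down, on two thin wires 30 mm apart at the bar.
- hook_seat (a point): Nominal place of the seated crossbar's centre: against the keeper post (face 2.5 mm nearer the lever), under its lip; on the keeper's plate the crossbar's centre is 1 mm lower. The true hook is set by an adjuster screw anywhere up to 4 mm either way along the mould's y from here: find it by feel. Loading it through the loop with over 22 N by hand is not allowed.
- lip_end (a point): Nominal end (mid-thickness) of the keeper's lip, 18 mm wide and 3 mm thick, pointing away from the lever; it ends 4 mm past hook_seat and shares its unknown shift of up to 4 mm; underside 3.2 mm, top 6.2 mm above hook_seat. The crossbar must pass over and behind it, down to the keeper's plate, and be drawn back under it.
- carriage (a joint): How far the keeper's spring carriage has been drawn towards the lever, m. It rests at 0 under a preload of 20 N (then 3 N per mm) and is drawn 1 to 10 mm, depending on the keeper's setting, when the latch is shut on a hooked loop.
- praline_tray: Wooden tray of wrapped sweets, 137 x 200 x 68 mm, loose; origin under its centre. Leave alone.
- bar_dark: Dark brown chocolate bar with gold ends, 68 x 156 x 11 mm, lying loose; origin under its centre. Leave alone.
- ribbon_gold: Reel of gold ribbon, 64 mm across, 26 mm high, loose; origin under its centre. Leave alone.

How it is judged:
By the outcome, as a careful person would: the job done as asked, in the order asked, and still so for the second after the job is handed in, with the robot touching nothing.
It also fails if it takes over 51 s, if anything falls off the work surface, if the arm or the gripper's body presses on something with over 40 N, if the wrist force passes 120 N, or if a joint passes its speed limit or range.

## Robot

A 6-joint arm with a two-finger parallel gripper is mounted at the origin on a cart in front of the work surface, level with it; the furniture and walls round the work are solid. World frame = base frame: x ahead of the robot, y to its left, z up, the work surface at z = 0. Lengths are in m, angles in rad, forces in N, time in s.
With the tool pointing down it reaches from about 0.2 to 0.875 m from the base axis. Payload 3.4 kg.
Tool frame: the origin (TCP) lies at the very end of the fingers, on their centre line; the grasp point (between the pads) lies 19 mm behind it; z points along the fingers, y is the direction in which the jaws open and shut (so a half turn about z gives the same grasp; the last joint's range is limited). The gripper opens to 94 mm and grips with 3 to 60 N. Pads are 16 mm wide; open, the fingers measure 119 mm over their backs; the gripper's body (75 mm by 177 mm) begins 78 mm behind the grasp point.
Start: joints at [0.991, 0.276, 1.505, -0, 1.361, -0.121], TCP at [0.255, 0.516, 0.205] pointing down, gripper open.
Joint ranges: [-2.89, 2.89], [-0.75, 2.08], [0.22, 2.7], [-1.18, 4.32], [0.11, 2.71], [-2.7, 2.7]. Speed limits (rad/s): [2.57, 2.57, 3.14, 3.14, 3.14, 3.14].

## Interface

Orientations are given as a unit quaternion [w, x, y, z].
In Python, from cell import robot, eyes, order, spotter gives the robot as it stands.
- The arm moves only by the tool servo_tool, never from a script. Its argument "targets" is a list of rows, each an object of numbers: "wx", "wy", "wz": the turn, a rotation vector about the tool's x, y, z in units of 6 degrees (1.0 is 6 degrees); "x", "y", "z": the shift along the tool's x, y, z in units of 25 mm (1.0 is 25 mm); "grip": the opening, from 0 (shut) to 1 (fully open). In form: [{"wx": .., "wy": .., "wz": .., "x": .., "y": .., "z": .., "grip": ..}, ...]. A call has exactly 5 rows; each row is the pose to reach, as a shift and turn from the pose commanded when the call began, along the tool's axes at that moment; what a row does not reach only later rows make up. A row lasts 1/10 s, in which the tool goes at most 50 mm and 8.59 degrees, less where a joint would pass 70% of its speed; a pose out of reach is approached as far as the arm can. A call with a gripper value outside its range is refused whole. The fingers move at their own pace and stop on an object; the grip force is fixed at half the most. Time passes only in rows, so rows that repeat a pose let the fingers close, or fill a call up. It gives the time, the measured TCP pose, the force and the opening at its end, in the units of the state.
- robot.get_state(): the state, without advancing time (a new reading comes with each control period).
- eyes.camera(name): name is "scene" or "top" or "wrist"; returns a dict with "pixels" (480x640x3 uint8, red, green, blue), "range_z" (480x640 float32, m along the optical axis (not along the pixel's ray), 0 where there is no reading), "K" (3x3 intrinsics, pixels), "T" (4x4, takes a point from camera to world coordinates). Camera axes: x right, y down, z forward; pixel columns grow to the right and rows downward; lengths in m; the calibration is good to about 2 mm. A picture is of the moment at which its call begins.
- order.close_job(): hands the job in, once; it reports no verdict.
Trained networks look in the newest picture that a camera, given by its name, has taken for a name from the list of things; names that differ only in an ending like _2 or _b are one class to them, and where a whole thing is asked for, a point or a joint stands for the part that bears it (a point fixed in the world has none). Each returns a list of dicts, best first, with "score" (0 to 1); they miss things now and then, are a little off and sometimes report something else, mostly with a low value. They report only what shows in the picture. A call takes as long as a camera call.
- spotter.find_in(camera, thing): "extent" ([left, top, right, bottom] in pixels, round what is visible of it).
- spotter.trace(camera, thing): "pixels" (480x640 bool, what is visible of it) and "extent" ([left, top, right, bottom] in pixels, round what is visible of it).
The state is a dict: "clock": time; "joint_positions": joint angles; "dq": joint speeds; "effort": joint torques, N m; "tcp_pos": TCP position; "tcp_rot": TCP orientation; "contact_force": force on the tool from outside, world axes, zero at the start; "wrist_torque": the same for the moment, N m; "width": finger opening in m.
Only numpy, scipy, OpenCV 4.12 (cv2) and the standard library are available. Lean on these libraries where they do the work, as an engineer would, in place of code of your own. Each camera call takes 0.05 s, during which the arm holds its last target.

## Working session

There is one attempt and no reset: what is moved stays moved. The work goes in short steps, Python scripts to look and compute and a tool call to move; the robot and the scene stay as the last step left them, time stands still between calls to the robot, and variables do not carry over. Pictures are saved under pics/ and viewed, and the job is handed in when it is done.

Besides the shell and the picture viewer there is one more tool, called after ">>>" as name(argument=value, ...), one argument or row to a line, values as JSON. servo_tool: Moves the arm, as the interface text tells. Its arguments: {"type":"object","properties":{"targets":{"type":"array","items":{"type":"object","properties":{"wx":{"type":"number"},"wy":{"type":"number"},"wz":{"type":"number"},"x":{"type":"number"},"y":{"type":"number"},"z":{"type":"number"},"grip":{"type":"number"}}}}},"required":["targets"]}

```bash
ls; mkdir -p pics
python3 - <<'E'
from cell import robot, eyes, order, spotter
import cv2,numpy as np
s=robot.get_state();print({k:np.round(v,3).tolist() for k,v in s.items()})
for n in ["scene","top","wrist"]:
    c=eyes.camera(n);cv2.imwrite(f"pics/{n}0.png",c["pixels"][:,:,::-1]);print(n,c["K"].round(1).tolist(),c["T"].round(3).tolist())
    np.savez(f"{n}0.npz",**c)
    for t in ["mould","lever","loop_grip","loop","crossbar","lever_end","lip_end"]:
        try:print(t,[(np.round(d["extent"]).tolist(),round(d["score"],2)) for d in spotter.find_in(n,t)[:2]])
        except Exception as e:print(t,e)
E
```

```text
pics
{'clock': 0.0, 'joint_positions': [0.991, 0.277, 1.506, 0.0, 1.361, -0.121], 'dq': [-0.0, -0.001, -0.003, -0.0, -0.001, -0.001], 'effort': [0.003, -40.457, -23.724, 0.07, 0.034, -0.0], 'tcp_pos': [0.254, 0.515, 0.205], 'tcp_rot': [-0.0, 0.227, 0.974, -0.001], 'contact_force': [-0.506, 1.309, 0.658], 'wrist_torque': [-0.001, -0.022, 0.008], 'width': 0.094}
scene [[570.9, 0.0, 314.1], [0.0, 570.9, 245.7], [0.0, 0.0, 1.0]] [[-0.878, -0.275, 0.391, 0.09], [-0.478, 0.511, -0.714, 1.234], [-0.004, -0.814, -0.58, 0.864], [0.0, 0.0, 0.0, 1.0]]
mould []
lever [([373.0, 186.0, 392.0, 221.0], 0.81)]
loop_grip [([373.0, 184.0, 395.0, 214.0], 0.72)]
loop [([372.0, 179.0, 389.0, 207.0], 0.49)]
crossbar [([375.0, 181.0, 393.0, 212.0], 0.48)]
lever_end [([373.0, 180.0, 393.0, 217.0], 0.85)]
lip_end [([368.0, 224.0, 386.0, 240.0], 0.56)]
top [[466.8, 0.0, 317.8], [0.0, 466.8, 238.2], [0.0, 0.0, 1.0]] [[-0.019, -0.995, 0.094, 0.487], [-1.0, 0.019, -0.001, 0.33], [-0.001, -0.094, -0.996, 1.184], [0.0, 0.0, 0.0, 1.0]]
mould [([375.0, 238.0, 465.0, 290.0], 0.97), ([314.0, 210.0, 336.0, 240.0], 0.28)]
lever [([416.0, 256.0, 444.0, 275.0], 0.79), ([419.0, 255.0, 443.0, 272.0], 0.67)]
loop_grip [([419.0, 254.0, 440.0, 270.0], 0.53)]
loop [([421.0, 254.0, 439.0, 276.0], 0.5)]
crossbar [([417.0, 253.0, 442.0, 274.0], 0.49)]
lever_end [([419.0, 251.0, 440.0, 273.0], 0.64)]
lip_end [([390.0, 258.0, 408.0, 277.0], 0.61)]
wrist [[368.5, 0.0, 312.8], [0.0, 368.5, 237.3], [0.0, 0.0, 1.0]] [[0.443, 0.87, 0.218, 0.192], [0.897, -0.43, -0.108, 0.546], [-0.0, 0.243, -0.97, 0.385], [0.0, 0.0, 0.0, 1.0]]
mould []
lever [([406.0, 310.0, 570.0, 436.0], 0.29)]
loop_grip [([406.0, 307.0, 571.0, 438.0], 0.19)]
loop []
crossbar []
lever_end []
lip_end []
```

Run:
```python
import cv2,numpy as np
a=cv2.imread("pics/scene0.png")[130:290,270:470];b=cv2.imread("pics/top0.png")[190:310,340:500]
cv2.imwrite("pics/s0c.png",cv2.resize(a,None,fx=4,fy=4,interpolation=cv2.INTER_CUBIC)[:600])
cv2.imwrite("pics/t0c.png",cv2.resize(b,None,fx=5,fy=5,interpolation=cv2.INTER_CUBIC))
```

```text
(no output)
```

View pics/scene0.png

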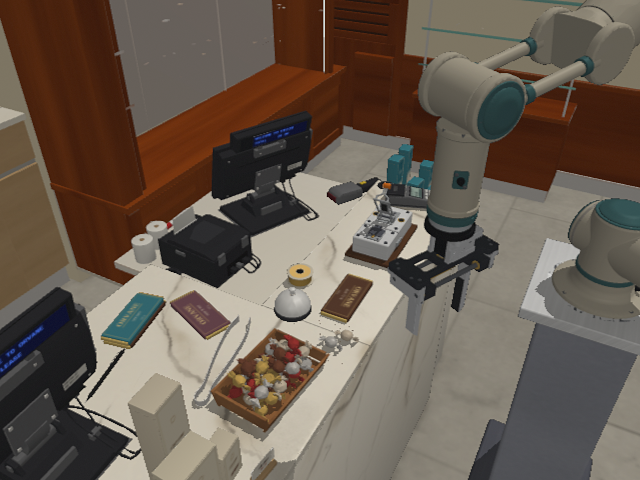

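```bash
echo
```

```text
(no output)
```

View pics/top0.png

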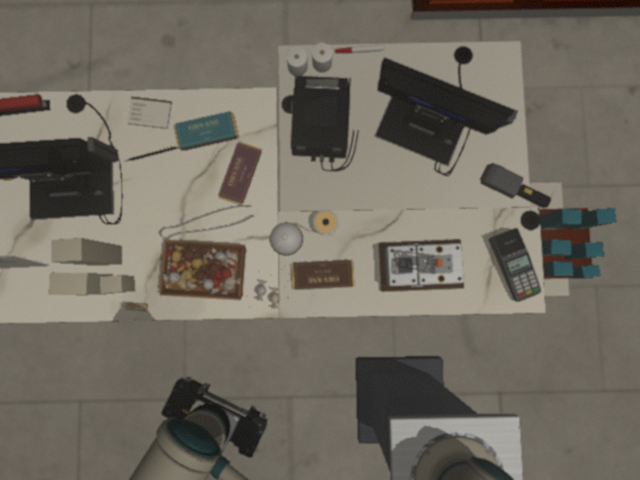

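View pics/s0c.png

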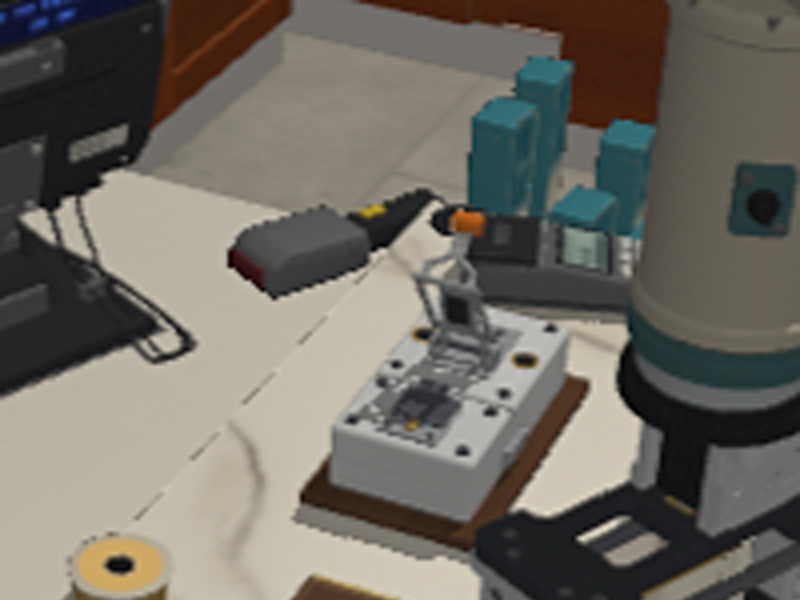

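View pics/t0c.png

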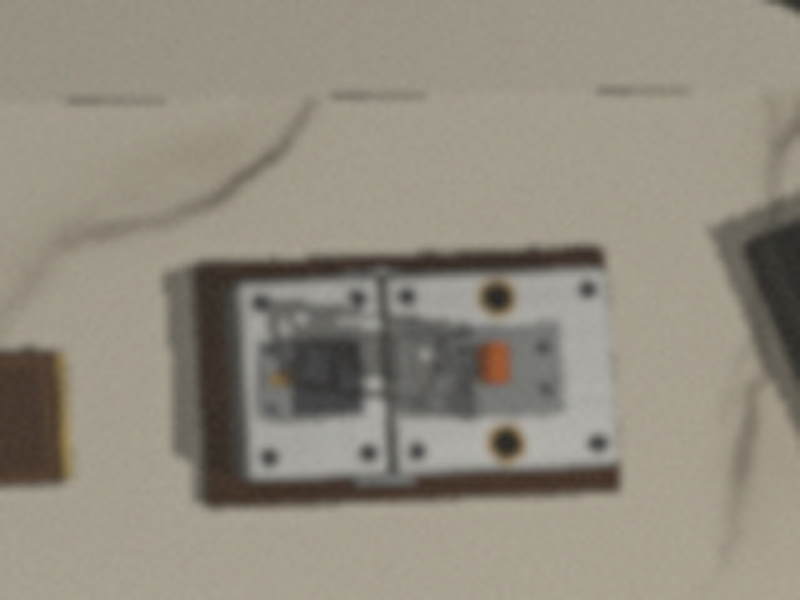

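The mould is at about (420,265) in the top view. The keeper is on the left (world +y), the orange grip is at about (438,262), and the loop is raised. Next I'll measure it.

```bash
cat > h.py <<'E'
import numpy as np,cv2
from scipy.spatial.transform import Rotation as R
def ray(c,u,v,z):
    K,T=c["K"],c["T"];d=T[:3,:3]@np.array([(u-K[0,2])/K[0,0],(v-K[1,2])/K[1,1],1.]);o=T[:3,3]
    return o+d*(z-o[2])/d[2]
def cloud(c):
    K,T=c["K"],c["T"];v,u=np.mgrid[:480,:640];z=c["range_z"]
    p=np.stack([(u-K[0,2])/K[0,0]*z,(v-K[1,2])/K[1,1]*z,z],-1)
    return p@T[:3,:3].T+T[:3,3]
def proj(c,p):
    q=np.linalg.inv(c["T"])@np.append(p,1);return (c["K"]@q[:3]/q[2])[:2]
def orange(c):
    h=cv2.cvtColor(c["pixels"],cv2.COLOR_RGB2HSV);return (h[...,0]>4)&(h[...,0]<16)&(h[...,1]>170)&(h[...,2]>140)
E
python3 - <<'E'
from h import *
for n in ["top","scene"]:
    c=dict(np.load(n+"0.npz"));m=orange(c);P=cloud(c);sl=(slice(240,290),slice(370,470)) if n=="top" else (slice(170,200),slice(370,400))
    mm=np.zeros_like(m);mm[sl]=m[sl];mm&=c["range_z"]>0;
    print(n,mm.sum(),np.argwhere(mm).mean(0),np.median(P[mm],0))
    if n=="top":
        Q=P[230:300,360:480]; 
        for lo,hi in[(.008,.02),(.054,.066)]:
            k=(Q[...,2]>lo)&(Q[...,2]<hi);pts=Q[k][:,:2]; r=cv2.minAreaRect((pts*1000).astype(np.float32));print(lo,k.sum(),np.median(Q[k],0),r)
        for uv in[(380,241.5),(461,239.5),(464,288),(381,291)]:print(ray(c,*uv,.014))
E
```

```text
top 2 [262. 439.] [0.52562066 0.06824996 0.177448  ]
0.008 998 [0.50459158 0.11183211 0.01475595] ((521.9192504882812, 62.024253845214844), (130.3406219482422, 285.52655029296875), 1.5650330781936646)
0.054 2430 [0.5238183  0.07447566 0.06131099] ((524.8626098632812, 72.2906723022461), (95.98723602294922, 180.4903106689453), 1.297988772392273)
[0.58617778 0.17201808 0.014     ]
[ 0.58739683 -0.03199646  0.014     ]
[ 0.46592932 -0.03370869  0.014     ]
[0.46237634 0.17339283 0.014     ]
scene 16 [183.9375 386.8125] [0.52393575 0.07096715 0.17305581]
```

```bash
cat >> h.py <<'E'
RD=R.from_matrix(np.array([[0,1,0],[1,0,0],[0,0,-1.]]))  # tool x->+Y world, tool y->+X, z down
def cur(robot):
    s=robot.get_state();q=s["tcp_rot"];return np.array(s["tcp_pos"]),R.from_quat([q[1],q[2],q[3],q[0]]),s
def rows(robot,p,yaw=0.0,tilt=0.0,roll=0.0):
    p0,R0,s=cur(robot)
    Rt=R.from_rotvec([0,0,yaw])*R.from_rotvec([tilt,0,0])*R.from_rotvec([0,roll,0])*RD
    d=R0.inv().apply(np.array(p)-p0)/.025; w=(R0.inv()*Rt).as_rotvec()/np.deg2rad(6)
    print("pos",p0.round(4),"F",np.round(s["contact_force"],2),"w",round(float(s["width"]),4),"t",round(s["clock"],2))
    print("x y z",d.round(3)," w",w.round(2))
E
python3 - <<'E'
from h import *
from cell import robot
rows(robot,[.52,.05,.30],np.deg2rad(1))
E
```

```text
pos [0.2547 0.5156 0.2055] F [ 0.05 -0.2  -0.56] w 0.094 t 1.2
x y z [-17.763 -11.996  -3.782]  w [ 0.   -0.   10.45]
```

>>> servo_tool(
  targets=[
    {"x":-1.3,"y":-0.8,"z":-1,"wz":0.9,"grip":1},
    {"x":-3,"y":-2,"z":-2,"wz":1.8,"grip":1},
    {"x":-4.7,"y":-3.1,"z":-3,"wz":2.8,"grip":1},
    {"x":-6.4,"y":-4.2,"z":-3.7,"wz":3.8,"grip":1},
    {"x":-8,"y":-5.4,"z":-3.7,"wz":4.8,"grip":1},
  ],
)

```text
invalid input
```

Run:
```python
from h import *
from cell import robot
rows(robot,[.52,.05,.30],np.deg2rad(1))
```

```text
pos [0.2547 0.5156 0.2055] F [ 0.05 -0.2  -0.56] w 0.094 t 1.2
x y z [-17.763 -11.996  -3.782]  w [ 0.   -0.   10.45]
```

>>> servo_tool(
  targets=[
    {"wx":0,"wy":0,"wz":0.9,"x":-1.3,"y":-0.8,"z":-1,"grip":1},
    {"wx":0,"wy":0,"wz":1.8,"x":-3,"y":-2,"z":-2,"grip":1},
    {"wx":0,"wy":0,"wz":2.8,"x":-4.7,"y":-3.1,"z":-3,"grip":1},
    {"wx":0,"wy":0,"wz":3.8,"x":-6.4,"y":-4.2,"z":-3.7,"grip":1},
    {"wx":0,"wy":0,"wz":4.8,"x":-8,"y":-5.4,"z":-3.7,"grip":1},
  ],
)

```text
clock: 1.7
tcp_pos: [0.368, 0.3201, 0.2988]
tcp_rot: [0.001, 0.464, 0.886, 0.002]
contact_force: [0.5, -0.0, 1.0]
width: 0.094
```

Run:
```python
from h import *
from cell import robot
rows(robot,[.52,.05,.30],np.deg2rad(1))
```

```text
pos [0.368  0.3201 0.2988] F [ 0.54 -0.04  1.  ] w 0.094 t 1.7
x y z [-12.341  -1.156  -0.054]  w [ 0.05 -0.01  5.62]
```

>>> servo_tool(
  targets=[
    {"wx":0,"wy":0,"wz":1.1,"x":-1.9,"y":-0.2,"z":0,"grip":1},
    {"wx":0,"wy":0,"wz":2.3,"x":-3.8,"y":-0.4,"z":0,"grip":1},
    {"wx":0,"wy":0,"wz":3.5,"x":-5.8,"y":-0.6,"z":0,"grip":1},
    {"wx":0,"wy":0,"wz":4.6,"x":-7.8,"y":-0.8,"z":0,"grip":1},
    {"wx":0,"wy":0,"wz":5.6,"x":-9.8,"y":-1,"z":0,"grip":1},
  ],
)

```text
clock: 2.2
tcp_pos: [0.4864, 0.1043, 0.2967]
tcp_rot: [0.0, 0.701, 0.714, 0.0]
contact_force: [1.0, 1.0, 0.0]
width: 0.094
```

Run:
```python
from h import *
from cell import robot,eyes
rows(robot,[.52,.05,.30],np.deg2rad(1))
c=eyes.camera("wrist");np.savez("w1.npz",**c);cv2.imwrite("pics/w1.png",c["pixels"][:,:,::-1])
```

```text
pos [0.4864 0.1043 0.2967] F [1.05 1.02 0.02] w 0.094 t 2.2
x y z [-2.196  1.305 -0.13 ]  w [ 0.01 -0.    0.01]
```

View pics/w1.png

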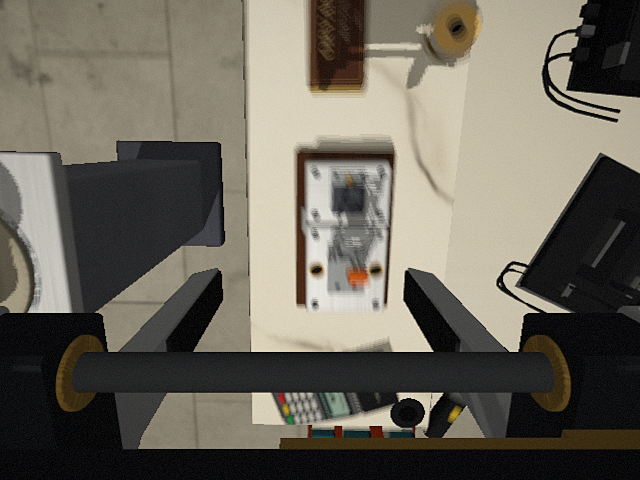

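The wrist view shows the mould, with the keeper at (348,190) and the orange grip at (357,276). I'll move closer and look from the keeper side.

>>> servo_tool(
  targets=[
    {"wx":0,"wy":0,"wz":0,"x":-0.3,"y":0.8,"z":0.5,"grip":1},
    {"wx":0,"wy":0,"wz":0,"x":-0.3,"y":1.5,"z":1.5,"grip":1},
    {"wx":0,"wy":0,"wz":0,"x":-0.3,"y":1.55,"z":2.6,"grip":1},
    {"wx":0,"wy":0,"wz":0,"x":-0.3,"y":1.55,"z":2.6,"grip":1},
    {"wx":0,"wy":0,"wz":0,"x":-0.3,"y":1.55,"z":2.6,"grip":1},
  ],
)

```text
clock: 2.75
tcp_pos: [0.5244, 0.0997, 0.2316]
tcp_rot: [-0.0, 0.699, 0.715, -0.0]
contact_force: [0.9, 0.3, 0.5]
width: 0.0941
```

Run:
```python
from h import *
from cell import robot,eyes,spotter
rows(robot,[.525,.07,.18],np.deg2rad(1))
c=eyes.camera("wrist");np.savez("w2.npz",**c);cv2.imwrite("pics/w2.png",c["pixels"][:,:,::-1])
for t in ["mould","lever","loop_grip","loop","crossbar","lever_end","lip_end"]:
    print(t,[(np.round(d["extent"]).tolist(),round(d["score"],2)) for d in spotter.find_in("wrist",t)[:2]])
c=eyes.camera("scene");np.savez("s2.npz",**c)
```

```text
pos [0.5244 0.0997 0.2316] F [0.92 0.27 0.51] w 0.0941 t 2.75
x y z [-1.190e+00 -1.000e-03  2.063e+00]  w [-0.01 -0.    0.06]
mould [([253.0, 136.0, 368.0, 330.0], 0.76)]
lever [([285.0, 239.0, 338.0, 301.0], 0.68)]
loop_grip [([283.0, 237.0, 342.0, 305.0], 0.7), ([291.0, 163.0, 335.0, 219.0], 0.53)]
loop [([284.0, 239.0, 342.0, 303.0], 0.9)]
crossbar [([284.0, 234.0, 342.0, 306.0], 0.88), ([252.0, 139.0, 371.0, 334.0], 0.74)]
lever_end [([287.0, 236.0, 341.0, 305.0], 0.82)]
lip_end [([292.0, 162.0, 335.0, 220.0], 0.74)]
```

View pics/w2.png

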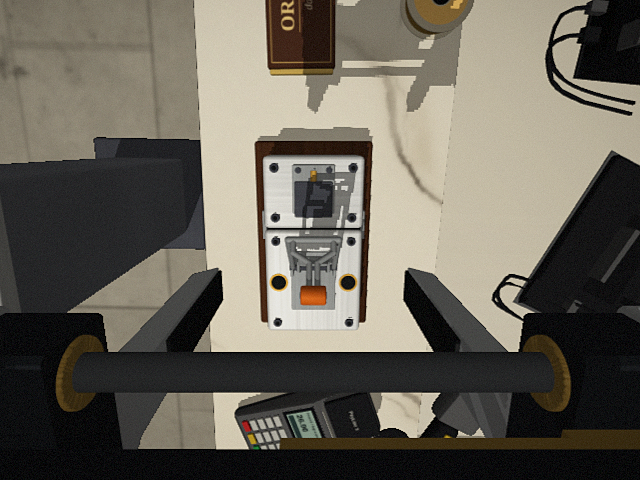

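Run:
```python
from h import *
c=dict(np.load("w2.npz"))
a=c["pixels"][130:340,245:380,::-1];b=cv2.resize(a,None,fx=2.85,fy=2.85,interpolation=cv2.INTER_CUBIC)
s=dict(np.load("s2.npz"));e=s["pixels"][170:250,340:420,::-1];e=cv2.resize(e,None,fx=5,fy=5,interpolation=cv2.INTER_CUBIC)
o=np.zeros((600,800,3),np.uint8);o[:b.shape[0],:b.shape[1]]=b;o[:400,395:795]=e;cv2.imwrite("pics/w2c.png",o)
P=cloud(c);Q=P[120:350,240:390];
for lo,hi in[(.008,.019),(.056,.0635)]:
    k=((Q[...,2]>lo)&(Q[...,2]<hi)).astype(np.uint8);n,l,st,_=cv2.connectedComponentsWithStats(k);i=1+st[1:,4].argmax();pts=Q[l==i][:,:2]
    print(lo,cv2.minAreaRect((pts*1000).astype(np.float32)),st[i],np.median(Q[l==i][:,2]))
m=orange(c)&(c["range_z"]>0)
print(np.argwhere(m).mean(0),np.argwhere(m).min(0),np.argwhere(m).max(0),np.median(P[m],0),P[m].max(0),P[m].min(0))
# heights of keeper region
np.set_printoptions(linewidth=250)
print("rows160-226 col 286-342 z mm");print((P[160:230:3,286:344:3,2]*1000).round().astype(int))
m=(orange(s))&(s["range_z"]>0);m[:,:370]=0;m[:,400:]=0;m[:170]=0;m[200:]=0;print(np.argwhere(m).mean(0),np.median(cloud(s)[m],0))
```

```text
0.008 ((524.4415893554688, 70.4446029663086), (124.32608032226562, 206.80284118652344), 1.1995196342468262) [  14   21  118  182 3890] 0.014543290675691517
0.056 ((524.4635620117188, 70.75463104248047), (95.97799682617188, 177.9148712158203), 1.2821388244628906) [   22    36   102   174 11323] 0.06066159354802175
[297.78593272 312.56880734] [291 301] [304 325] [0.52451474 0.06794443 0.17561593] [0.53359098 0.07233028 0.17835937] [0.51674106 0.06207612 0.17319092]
rows160-226 col 286-342 z mm
[[60 60 61 61 60 60 60 61 61 60 60 61 60 62 61 62 59 61 60 61]
 [60 62 61 61 60 61 62 61 61 61 60 61 61 61 61 60 60 60 61 60]
 [62 61 63 64 64 64 63 64 64 64 64 63 63 64 63 65 63 61 60 60]
 [62 62 65 65 66 63 64 65 64 64 63 63 62 64 65 66 61 62 61 61]
 [60 61 65 66 64 65 64 65 66 66 64 63 64 63 65 64 61 61 61 60]
 [60 61 64 63 62 63 63 64 65 68 64 64 64 63 63 64 63 60 60 61]
 [61 60 63 62 63 65 65 64 66 66 64 64 63 63 63 64 60 61 61 61]
 [61 59 63 63 63 63 62 62 65 68 65 63 65 63 63 63 60 60 62 61]
 [61 61 65 65 66 65 66 65 65 66 66 66 66 66 66 65 60 61 60 61]
 [61 60 64 66 67 67 66 67 67 66 66 6
[... 264 characters left out ...]
7 61 61 62 61]
 [60 61 65 66 66 66 65 67 65 64 65 65 65 66 66 65 60 62 60 61]
 [61 62 63 65 66 65 75 73 74 75 75 74 65 65 66 67 60 61 61 59]
 [61 60 64 65 65 66 75 75 75 76 75 76 74 65 65 66 60 61 60 61]
 [60 61 63 66 66 66 76 74 76 75 76 75 76 66 65 66 60 62 61 60]
 [60 60 61 64 66 66 76 77 74 76 75 75 75 66 66 66 63 60 61 62]
 [60 60 61 61 60 62 75 75 76 75 77 75 61 64 64 60 61 62 59 62]
 [61 61 60 61 61 62 61 61 60 60 60 62 60 61 61 61 61 61 60 61]
 [60 61 59 60 61 60 62 59 61 61 60 61 61 62 60 60 60 60 60 61]
 [61 60 61 60 62 61 61 60 61 59 58 59 59 58 60 60 59 61 61 61]
 [57 58 58 58 58 58 58 57 57 58 57 58 58 58 59 58 59 57 58 57]]
[183.9375 386.8125] [0.52363213 0.07012094 0.17374935]
```

View pics/w2c.png

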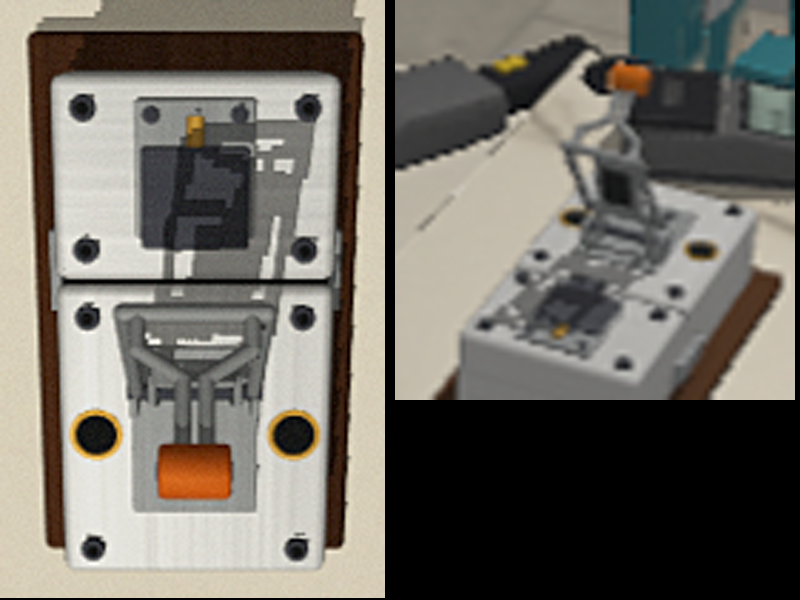

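```bash
cat >> h.py <<'E'
YAW=np.deg2rad(1.22);O=np.array([.5248,.0555,0])
def tom(p):
    return (np.asarray(p)-O)@np.array([[np.cos(YAW),-np.sin(YAW),0],[np.sin(YAW),np.cos(YAW),0],[0,0,1]])
def tow(p):
    return np.array([[np.cos(YAW),-np.sin(YAW),0],[np.sin(YAW),np.cos(YAW),0],[0,0,1]])@np.asarray(p)+O
E
python3 - <<'E'
from h import *
c=dict(np.load("w2.npz"));P=tom(cloud(c));np.set_printoptions(linewidth=250,suppress=True)
Q=P[195:230,280:350];k=(Q[...,2]>.0705)&(Q[...,2]<.08);q=Q[k]*1000
print("lip",q.min(0),q.max(0),np.percentile(q,[3,50,97],axis=0).round(1))
Q=P[165:190,300:325];
S=P[225:310,280:350].reshape(-1,3)*1000;S=S[S[:,2]>85]
print("latch pts");
for lo in range(85,180,6):
    g=S[(S[:,2]>=lo)&(S[:,2]<lo+6)]
    if len(g):print(lo,len(g),"y",g[:,1].min().round(1),np.median(g[:,1]).round(1),g[:,1].max().round(1),"x",g[:,0].min().round(1),g[:,0].max().round(1))
E
```

```text
lip [-8.83775518 49.02068282 73.13463824] [ 8.84048847 60.59711322 77.64274497] [[-8.8 49.4 73.6]
 [-0.  55.  75.2]
 [ 8.8 60.5 76.7]]
latch pts
85 74 y -0.2 4.7 7.3 x -21.5 21.7
91 39 y 1.8 7.4 12.5 x -21.2 21.3
97 95 y 3.9 9.0 13.6 x -20.9 21.0
103 33 y 10.9 15.0 18.2 x -21.2 21.2
109 32 y 17.4 19.4 22.5 x -20.9 21.0
115 30 y 21.1 23.6 26.0 x -21.2 21.2
121 22 y 25.5 27.7 29.9 x -20.7 21.0
127 72 y 20.4 22.9 34.6 x -21.1 21.2
133 101 y 24.2 29.0 39.8 x -21.1 21.2
139 40 y 38.4 41.6 47.7 x -20.7 21.4
145 410 y 38.3 45.9 48.2 x -21.1 21.4
151 265 y 29.6 35.5 42.6 x -16.3 16.7
157 167 y 21.1 27.6 34.3 x -8.1 6.3
163 120 y 17.2 20.5 25.0 x -7.8 8.3
169 247 y 6.5 16.6 18.8 x -9.3 9.0
175 241 y 7.4 12.3 17.0 x -8.4 8.9
```

Run:
```python
from h import *
from cell import robot
rows(robot,tow([0,-.016,.205]),YAW)
p0,R0,s=cur(robot);print(tom(p0)*1000, R0.as_euler('xyz',True),s["joint_positions"])
```

```text
pos [0.5248 0.0996 0.232 ] F [0.63 0.73 0.91] w 0.0942 t 3.2
x y z [-2.405 -0.043  1.081]  w [ 0.01 -0.    0.02]
[  0.93350243  44.12195382 232.02708506] [ 1.79932954e+02 -4.92529541e-03  9.13210604e+01] [5.72927792e-02 1.99286911e-01 1.54374127e+00 4.65564802e-05
 1.39739205e+00 3.42279696e-02]
```

>>> servo_tool(
  targets=[
    {"wx":0,"wy":0,"wz":0,"x":-1.2,"y":0,"z":0,"grip":0},
    {"wx":0,"wy":0,"wz":0,"x":-2.4,"y":-0.04,"z":0,"grip":0},
    {"wx":0,"wy":0,"wz":0,"x":-2.4,"y":-0.04,"z":1,"grip":0},
    {"wx":0,"wy":0,"wz":0,"x":-2.4,"y":-0.04,"z":1.1,"grip":0},
    {"wx":0,"wy":0,"wz":0,"x":-2.4,"y":-0.04,"z":1.1,"grip":0},
  ],
)

```text
clock: 3.7
tcp_pos: [0.5245, 0.0397, 0.2036]
tcp_rot: [-0.001, 0.699, 0.715, -0.0]
contact_force: [-0.0, 0.1, -0.7]
width: 0.0575
```

Run:
```python
from h import *
from cell import robot,eyes
rows(robot,tow([0,-.011,.163]),YAW)
c=eyes.camera("wrist");np.savez("w3.npz",**c);cv2.imwrite("pics/w3.png",c["pixels"][:,:,::-1])
```

```text
pos [0.5245 0.0397 0.2036] F [-0.05  0.14 -0.69] w 0.0575 t 3.7
x y z [0.19  0.028 1.622]  w [-0.02 -0.    0.02]
```

View pics/w3.png

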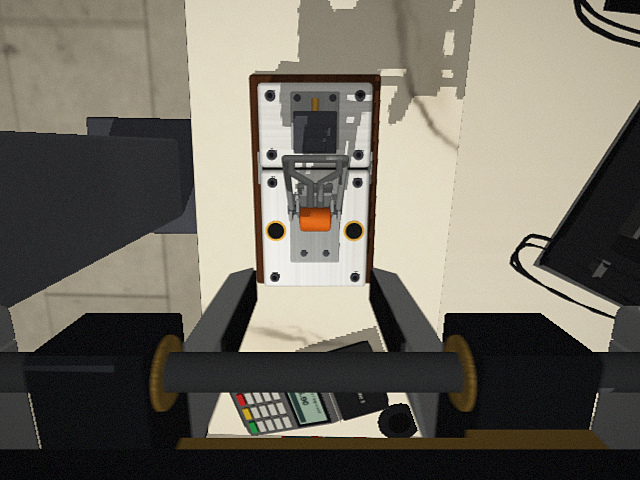

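The fingers are closing behind the roller, which is at (315,219). I'll descend behind it and then push it over.

>>> servo_tool(
  targets=[
    {"wx":0,"wy":0,"wz":0,"x":0,"y":0.03,"z":0,"grip":0},
    {"wx":0,"wy":0,"wz":0,"x":0,"y":0.03,"z":0.4,"grip":0},
    {"wx":0,"wy":0,"wz":0,"x":0,"y":0.03,"z":0.8,"grip":0},
    {"wx":0,"wy":0,"wz":0,"x":0,"y":0.03,"z":1.2,"grip":0},
    {"wx":0,"wy":0,"wz":0,"x":0,"y":0.03,"z":1.6,"grip":0},
  ],
)

```text
clock: 4.25
tcp_pos: [0.5254, 0.0397, 0.1627]
tcp_rot: [-0.0, 0.699, 0.715, -0.0]
contact_force: [0.0, -0.3, -0.2]
width: 0.0135
```

Run:
```python
from h import *
from cell import robot,eyes
c=dict(np.load("w3.npz"));print("pred roller px",proj(c,tow([0,.0116,.1696])),"orange",np.argwhere(orange(c)).mean(0)[::-1], "crossbar pred",proj(c,tow([0,.046,.1455])))
p0,R0,s=cur(robot);print(tom(p0)*1000,s["width"])
pin=np.array([5.6,87.3])
# push path: roller angle th from pin; TCP: y=roller-7-8, z=roller-8
for th in range(84,38,-4):
    t=np.deg2rad(th);r=pin+81.8*np.array([np.cos(t),np.sin(t)])
    print(th,r.round(1),((np.array([r[0]-15,r[1]-7])-tom(p0)[1:]*1000)/25).round(2))
```

```text
pred roller px [314.11002589 219.25389514] orange [315.43103448 221.53448276] crossbar pred [314.17435768 158.33782469]
[  0.25991199 -15.79360678 162.69788724] 0.013515427870298876
84 [ 14.2 168.7] [ 0.6  -0.04]
80 [ 19.8 167.9] [ 0.82 -0.07]
76 [ 25.4 166.7] [ 1.05 -0.12]
72 [ 30.9 165.1] [ 1.27 -0.18]
68 [ 36.2 163.1] [ 1.48 -0.26]
64 [ 41.5 160.8] [ 1.69 -0.36]
60 [ 46.5 158.1] [ 1.89 -0.46]
56 [ 51.3 155.1] [ 2.09 -0.58]
52 [ 56.  151.8] [ 2.27 -0.72]
48 [ 60.3 148.1] [ 2.45 -0.86]
44 [ 64.4 144.1] [ 2.61 -1.02]
40 [ 68.3 139.9] [ 2.76 -1.19]
```

>>> servo_tool(
  targets=[
    {"wx":0,"wy":0,"wz":0,"x":0.2,"y":0,"z":0,"grip":0},
    {"wx":0,"wy":0,"wz":0,"x":0.45,"y":0,"z":0.02,"grip":0},
    {"wx":0,"wy":0,"wz":0,"x":0.7,"y":0,"z":0.05,"grip":0},
    {"wx":0,"wy":0,"wz":0,"x":0.9,"y":0,"z":0.09,"grip":0},
    {"wx":0,"wy":0,"wz":0,"x":1.1,"y":0,"z":0.13,"grip":0},
  ],
)

```text
clock: 4.75
tcp_pos: [0.5254, 0.0677, 0.161]
tcp_rot: [0.0, 0.699, 0.715, 0.0]
contact_force: [0.9, 0.3, 0.4]
width: 0.0003
```

Run:
```python
from h import *
from cell import robot,eyes
p0,R0,s=cur(robot);print(tom(p0)*1000,s["width"],s["contact_force"])
c=eyes.camera("wrist");np.savez("w4.npz",**c);cv2.imwrite("pics/w4.png",cv2.resize(c["pixels"][60:360,200:440,::-1],None,fx=2,fy=2))
```

```text
[  0.87216098  12.16417008 160.97649912] 0.0003029517181843397 [0.92389182 0.29904554 0.42611961]
```

View pics/w4.png

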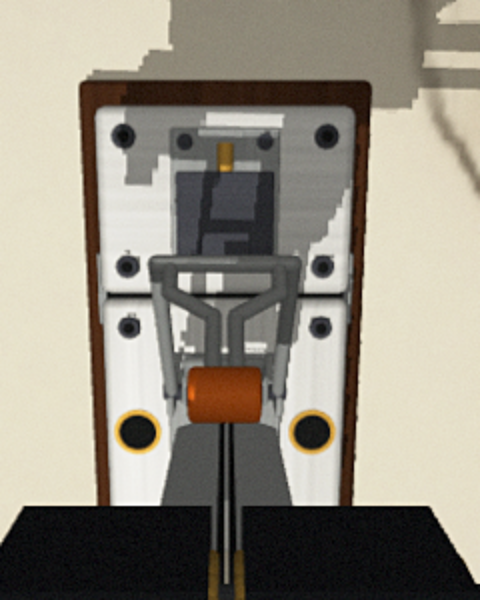

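The finger is pushing the roller, which is now at (225,395) in the crop, and the loop is swinging over. I'll continue along the arc.

>>> servo_tool(
  targets=[
    {"wx":0,"wy":0,"wz":0,"x":0.2,"y":-0.02,"z":0.07,"grip":0},
    {"wx":0,"wy":0,"wz":0,"x":0.4,"y":-0.02,"z":0.15,"grip":0},
    {"wx":0,"wy":0,"wz":0,"x":0.6,"y":-0.02,"z":0.24,"grip":0},
    {"wx":0,"wy":0,"wz":0,"x":0.8,"y":-0.02,"z":0.35,"grip":0},
    {"wx":0,"wy":0,"wz":0,"x":1.0,"y":-0.02,"z":0.47,"grip":0},
  ],
)

```text
clock: 5.3
tcp_pos: [0.524, 0.0925, 0.1486]
tcp_rot: [-0.0, 0.699, 0.715, 0.0]
contact_force: [-0.0, -0.2, 0.5]
width: 0.0006
```

>>> servo_tool(
  targets=[
    {"wx":0,"wy":0,"wz":0,"x":0.12,"y":0,"z":0.08,"grip":0},
    {"wx":0,"wy":0,"wz":0,"x":0.24,"y":0,"z":0.17,"grip":0},
    {"wx":0,"wy":0,"wz":0,"x":0.36,"y":0,"z":0.27,"grip":0},
    {"wx":0,"wy":0,"wz":0,"x":0.48,"y":0,"z":0.38,"grip":0},
    {"wx":0,"wy":0,"wz":0,"x":0.6,"y":0,"z":0.5,"grip":0},
  ],
)

```text
clock: 5.8
tcp_pos: [0.5238, 0.1072, 0.1362]
tcp_rot: [0.0, 0.699, 0.715, 0.0]
contact_force: [1.0, 0.6, 0.1]
width: 0.0006
```

Run:
```python
from h import *
from cell import robot,eyes
p0,R0,s=cur(robot);print(tom(p0)*1000,s["width"],s["contact_force"])
c=eyes.camera("wrist");np.savez("w5.npz",**c);a=cv2.resize(c["pixels"][60:360,200:440,::-1],None,fx=1.66,fy=1.66)
d=eyes.camera("scene");b=cv2.resize(d["pixels"][150:250,330:430,::-1],None,fx=4,fy=4);np.savez("s5.npz",**d)
o=np.zeros((500,800,3),np.uint8);o[:a.shape[0],:a.shape[1]]=a;o[:400,400:]=b;cv2.imwrite("pics/w5.png",o)
P=tom(cloud(c));m=orange(c)&(c["range_z"]>0);print(np.median(P[m],0)*1000,P[m].max(0)*1000,P[m].min(0)*1000)
```

```text
[1.12922880e-01 5.17477706e+01 1.36223700e+02] 0.0005853918712779883 [0.95352796 0.57824711 0.0816579 ]
[ -7.65763679  72.18503022 145.49504503] [  4.40925359  73.60828825 147.81184012] [ -8.15902159  69.76328722 143.4450881 ]
```

View pics/w5.png

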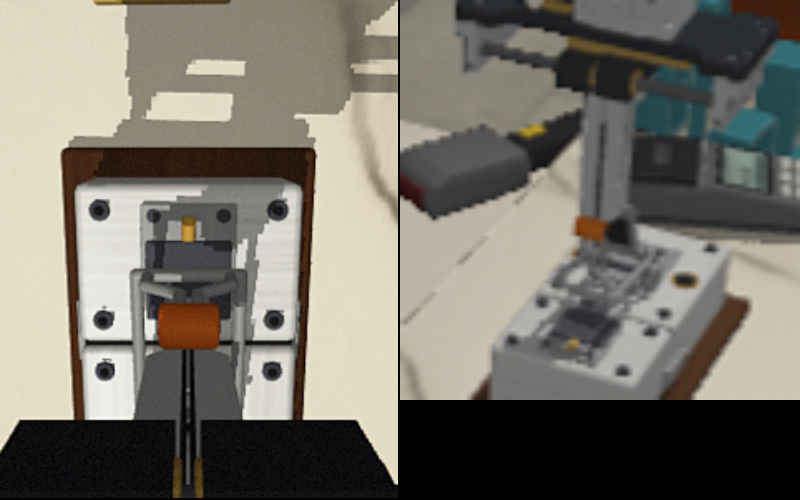

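>>> servo_tool(
  targets=[
    {"wx":0,"wy":0,"wz":0,"x":-0.2,"y":0,"z":0,"grip":0},
    {"wx":0,"wy":0,"wz":0,"x":-0.2,"y":0,"z":-0.8,"grip":0.2},
    {"wx":0,"wy":0,"wz":0,"x":-0.2,"y":0,"z":-1.3,"grip":0.5},
    {"wx":0,"wy":0,"wz":0,"x":0.2,"y":0,"z":-1.3,"grip":0.5},
    {"wx":0,"wy":0,"wz":0,"x":0.6,"y":0,"z":-1.3,"grip":0.5},
  ],
)

```text
clock: 6.4
tcp_pos: [0.5236, 0.1226, 0.1692]
tcp_rot: [0.0, 0.699, 0.715, 0.001]
contact_force: [-0.7, 0.8, -0.2]
width: 0.0291
```

Run:
```python
from h import *
from cell import robot,eyes
p0,R0,s=cur(robot);print(tom(p0)*1000,s["width"],s["contact_force"])
c=eyes.camera("wrist");np.savez("w6.npz",**c);a=cv2.resize(c["pixels"][60:360,200:440,::-1],None,fx=2,fy=2);cv2.imwrite("pics/w6.png",a)
P=tom(cloud(c));m=orange(c)&(c["range_z"]>0);print(np.median(P[m],0)*1000,P[m].max(0)*1000,P[m].min(0)*1000)
np.set_printoptions(suppress=True)
S=P[60:260,200:440].reshape(-1,3)*1000;S=S[(S[:,2]>84)&(abs(S[:,0])<26)]
for lo in range(84,150,5):
    g=S[(S[:,2]>=lo)&(S[:,2]<lo+5)]
    if len(g):print(lo,len(g),"y",np.percentile(g[:,1],[2,50,98]).round(1),"x",g[:,0].min().round(1),g[:,0].max().round(1))
rows(robot,tow([0,.067,.129]),YAW)
```

```text
[  0.22074094  67.06100077 169.16543213] 0.029058493669203985 [-0.69446022  0.76663926 -0.18941141]
[  0.27149185  70.35844808 145.53914678] [  8.43799273  75.20573751 147.9139749 ] [ -8.47057922  64.70185153 140.80541348]
94 227 y [58.1 65.1 76.7] x -21.4 21.6
99 408 y [63.1 74.3 76.8] x -20.7 21.2
104 38 y [71.9 74.9 75.8] x -16.8 16.7
109 144 y [70.7 73.4 75.1] x -16.5 16.5
114 100 y [70.6 73.1 74.4] x -9.6 9.6
119 45 y [71.6 72.8 73.8] x -4.9 4.8
124 24 y [71.8 72.5 73.1] x -4.8 4.7
134 16 y [74.7 75.2 75.4] x -8.1 8.0
139 168 y [72.6 74.6 75.5] x -8.6 9.1
144 53 y [72.7 73.3 74.5] x -7.3 8.4
pos [0.523  0.1243 0.1687] F [-0.11  1.51  0.25] w 0.0329 t 6.45
x y z [-0.076  0.012  1.586]  w [-0.   -0.02  0.02]
```

View pics/w6.png

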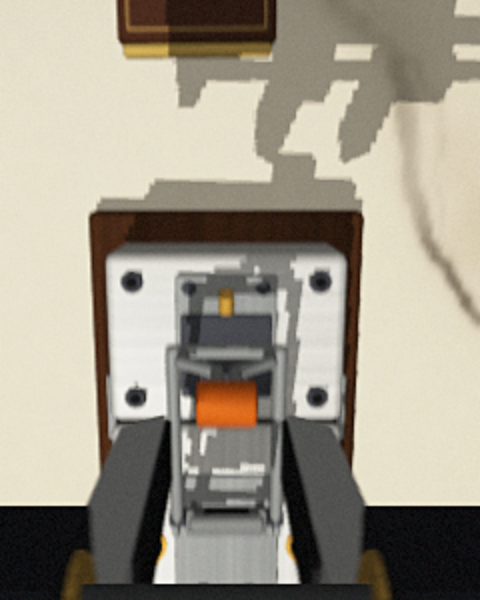

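>>> servo_tool(
  targets=[
    {"wx":0,"wy":0,"wz":0,"x":-0.02,"y":0.01,"z":0,"grip":0.5},
    {"wx":0,"wy":0,"wz":0,"x":0.03,"y":0.01,"z":0.6,"grip":0.5},
    {"wx":0,"wy":0,"wz":0,"x":0.05,"y":0.01,"z":1.1,"grip":0.5},
    {"wx":0,"wy":0,"wz":0,"x":0.05,"y":0.01,"z":1.6,"grip":0.5},
    {"wx":0,"wy":0,"wz":0,"x":0.05,"y":0.01,"z":1.6,"grip":0.4},
  ],
)

```text
clock: 6.95
tcp_pos: [0.5218, 0.123, 0.1265]
tcp_rot: [-0.002, 0.699, 0.715, -0.002]
contact_force: [-0.3, -0.3, 0.2]
width: 0.0417
```

>>> servo_tool(
  targets=[
    {"wx":0,"wy":0,"wz":0,"x":0,"y":0,"z":0,"grip":0},
    {"wx":0,"wy":0,"wz":0,"x":0,"y":0,"z":0,"grip":0},
    {"wx":0,"wy":0,"wz":0,"x":0,"y":0,"z":0,"grip":0},
    {"wx":0,"wy":0,"wz":0,"x":0,"y":0,"z":0,"grip":0},
    {"wx":0,"wy":0,"wz":0,"x":0,"y":0,"z":0,"grip":0},
  ],
)

```text
clock: 7.45
tcp_pos: [0.5238, 0.1234, 0.1293]
tcp_rot: [0.0, 0.699, 0.715, 0.0]
contact_force: [0.0, -0.4, 1.2]
width: 0.0179
```

Run:
```python
from h import *
from cell import robot,eyes
p0,R0,s=cur(robot);print(tom(p0)*1000,s["width"],s["contact_force"],s["wrist_torque"])
c=eyes.camera("wrist");np.savez("w7.npz",**c);a=cv2.resize(c["pixels"][60:360,200:440,::-1],None,fx=2,fy=2);cv2.imwrite("pics/w7.png",a)
```

```text
[  0.45922477  67.93888479 129.30618856] 0.01790764004116189 [ 0.00712877 -0.40515008  1.18457778] [0.03566581 0.0438795  0.05814575]
```

View pics/w7.png

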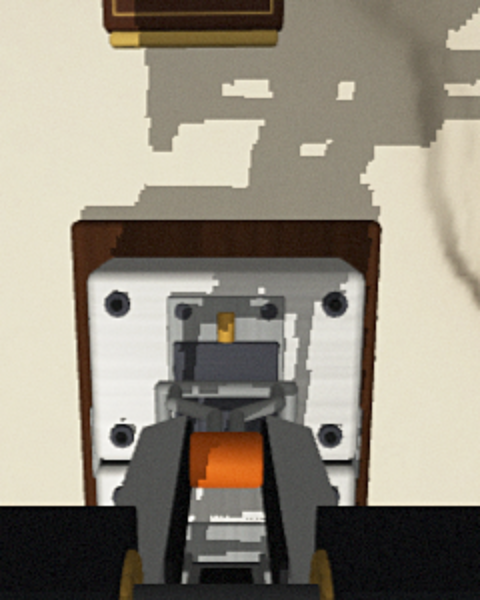

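```bash
cat >> h.py <<'E'
def ik(cy,cz):  # crossbar (mm, rel pivot) -> a,b deg, grip(y,z rel pivot)
    r=np.hypot(cy,cz);ca=(r*r+256-70.2**2)/(32*r);a=np.arctan2(cz,cy)+np.arccos(np.clip(ca,-1,1))
    p=16*np.array([np.cos(a),np.sin(a)]);b=np.arctan2(cz-p[1],cy-p[0])
    return np.rad2deg(a),np.rad2deg(b),np.array([cy-42*np.sin(b),cz+42*np.cos(b)])
def fk(gy,gz):
    L=np.hypot(70.2,42);r=np.hypot(gy,gz);a=np.arctan2(gz,gy)+np.arccos(np.clip((r*r+256-L*L)/(32*r),-1,1))
    p=16*np.array([np.cos(a),np.sin(a)]);t=np.arctan2(gz-p[1],gy-p[0]);b=t-np.arctan2(42,70.2)
    return np.rad2deg(a),np.rad2deg(b),p+70.2*np.array([np.cos(b),np.sin(b)])
E
python3 - <<'E'
from h import *
g0=np.array([67.8,68.0])
print(fk(*g0))
for cb in [(74,20),(72,14),(70,9),(69,4),(69,0),(69,-2),(69,-4.5),(65,-4.5),(61,-4.5),(57,-4),(55,-4)]:
    a,b,g=ik(*cb);print(cb,round(a,1),round(b,1),g.round(1),"tool x",((g-g0)[0]/25).round(3),"z",(-(g-g0)[1]/25).round(3))
E
```

```text
(np.float64(70.08916978357578), np.float64(9.45043578696088), array([74.69616267, 26.57002365]))
(74, 20) 75.7 3.7 [71.3 61.9] tool x 0.14 z 0.243
(72, 14) 83.4 -1.5 [73.1 56. ] tool x 0.213 z 0.481
(70, 9) 89.5 -5.7 [74.2 50.8] tool x 0.256 z 0.688
(69, 4) 90.6 -9.8 [76.2 45.4] tool x 0.335 z 0.905
(69, 0) 87.7 -13.2 [78.6 40.9] tool x 0.431 z 1.084
(69, -2) 85.9 -14.8 [79.7 38.6] tool x 0.478 z 1.176
(69, -4.5) 83.4 -16.9 [81.2 35.7] tool x 0.536 z 1.292
(65, -4.5) 97.9 -16.9 [77.2 35.7] tool x 0.375 z 1.292
(61, -4.5) 114.2 -15.8 [72.4 35.9] tool x 0.185 z 1.283
(57, -4) 136.3 -12.4 [66. 37.] tool x -0.072 z 1.239
(55, -4) 153.4 -9.2 [61.7 37.5] tool x -0.245 z 1.221
```

>>> servo_tool(
  targets=[
    {"wx":0,"wy":0,"wz":0,"x":0.07,"y":0,"z":0.12,"grip":0},
    {"wx":0,"wy":0,"wz":0,"x":0.14,"y":0,"z":0.24,"grip":0},
    {"wx":0,"wy":0,"wz":0,"x":0.18,"y":0,"z":0.36,"grip":0},
    {"wx":0,"wy":0,"wz":0,"x":0.21,"y":0,"z":0.48,"grip":0},
    {"wx":0,"wy":0,"wz":0,"x":0.25,"y":0,"z":0.65,"grip":0},
  ],
)

```text
clock: 8.0
tcp_pos: [0.5237, 0.132, 0.1129]
tcp_rot: [-0.001, 0.699, 0.715, 0.002]
contact_force: [-1.0, 7.2, 3.4]
width: 0.018
```

```bash
cat > look.py <<'E'
from h import *
from cell import robot,eyes
import sys
p0,R0,s=cur(robot);print("tcp m",(tom(p0)*1000).round(2),"w",round(s["width"],4),"F",np.round(s["contact_force"],2),"M",np.round(s["wrist_torque"],3),s["clock"])
t=tom(p0)*1000;print("model cb from tcp", [np.round(v,1) for v in fk(t[1]-.1,t[2]-72+10.7)])
if len(sys.argv)>1:
    n=sys.argv[1]
    c=eyes.camera("wrist");np.savez(n+"w.npz",**c);a=cv2.resize(c["pixels"][60:360,200:440,::-1],None,fx=1.66,fy=1.66)
    d=eyes.camera("scene");b=cv2.resize(d["pixels"][150:250,330:430,::-1],None,fx=4,fy=4,interpolation=cv2.INTER_CUBIC);np.savez(n+"s.npz",**d)
    o=np.zeros((500,800,3),np.uint8);o[:a.shape[0],:a.shape[1]]=a;o[:400,400:]=b;cv2.imwrite("pics/"+n+".png",o)
    P=tom(cloud(c));S=P[60:300,200:440].reshape(-1,3)*1000
    for lo,hi in((6,14),(15,23)):
        for z in range(70,118,4):
            g=S[(abs(S[:,0])>lo)&(abs(S[:,0])<hi)&(S[:,2]>=z)&(S[:,2]<z+4)&(S[:,1]>30)&(S[:,1]<100)]
            if len(g)>5:print(lo,z,len(g),"y",np.percentile(g[:,1],[3,50,97]).round(1))
E
python3 look.py w8
```

```text
tcp m [  0.5   76.48 112.94] w 0.018 F [-0.96  7.19  3.4 ] M [1.188 0.211 0.015] 8.0
model cb from tcp [np.float64(79.7), np.float64(-4.9), array([72.8,  9.8])]
6 78 13 y [74.5 75.2 75.2]
6 82 98 y [72.5 74.3 75.6]
6 94 37 y [75.6 76.3 76.9]
6 98 7 y [76.  76.6 77.1]
6 114 58 y [83.5 85.4 85.7]
15 78 16 y [73.1 75.  75.3]
15 82 48 y [73.2 74.8 75.6]
```

View pics/w8.png

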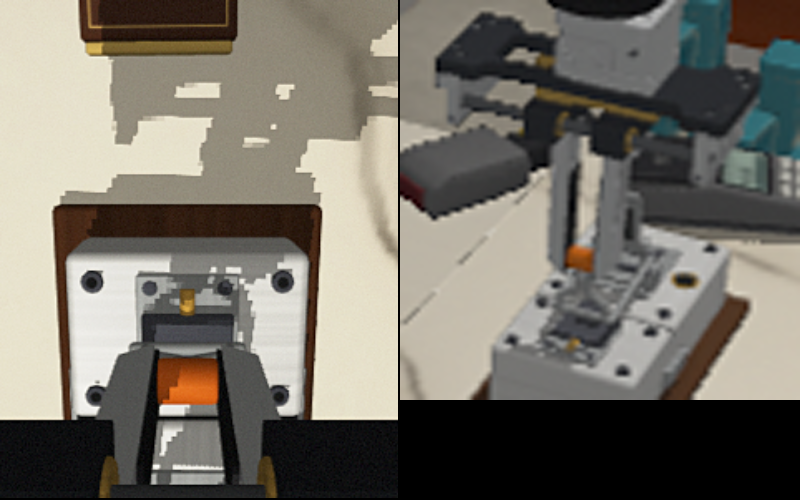

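>>> servo_tool(
  targets=[
    {"wx":0,"wy":0,"wz":0,"x":0.07,"y":0,"z":0.12,"grip":0},
    {"wx":0,"wy":0,"wz":0,"x":0.13,"y":0,"z":0.24,"grip":0},
    {"wx":0,"wy":0,"wz":0,"x":0.19,"y":0,"z":0.36,"grip":0},
    {"wx":0,"wy":0,"wz":0,"x":0.24,"y":0,"z":0.46,"grip":0},
    {"wx":0,"wy":0,"wz":0,"x":0.28,"y":0,"z":0.54,"grip":0},
  ],
)

```text
clock: 8.6
tcp_pos: [0.5234, 0.1364, 0.0987]
tcp_rot: [0.0, 0.699, 0.715, -0.0]
contact_force: [0.2, 2.8, 0.2]
width: 0.0177
```

```bash
python3 look.py w9
```

```text
tcp m [ 0.36 80.94 98.75] w 0.0177 F [0.22 2.8  0.18] M [ 0.478 -0.007  0.086] 8.6
model cb from tcp [np.float64(83.1), np.float64(-15.6), array([69.5, -3. ])]
6 98 21 y [88.1 90.  90.3]
6 102 69 y [87.6 89.8 90.4]
6 106 80 y [88.1 89.7 90.4]
6 110 165 y [84.5 88.1 90.4]
6 114 247 y [79.6 84.2 90.3]
15 102 14 y [89.6 89.9 90.3]
15 106 57 y [89.6 90.1 90.4]
15 110 67 y [89.7 90.  90.5]
15 114 73 y [89.5 90.1 90.6]
```

View pics/w9.png

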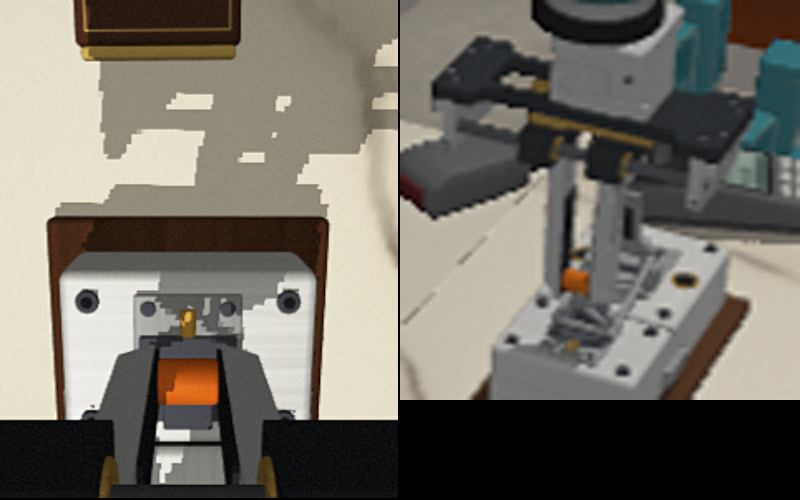

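>>> servo_tool(
  targets=[
    {"wx":0,"wy":0,"wz":0,"x":0.01,"y":0,"z":0.02,"grip":0},
    {"wx":0,"wy":0,"wz":0,"x":0.02,"y":0,"z":0.04,"grip":0},
    {"wx":0,"wy":0,"wz":0,"x":0.03,"y":0,"z":0.06,"grip":0},
    {"wx":0,"wy":0,"wz":0,"x":0.04,"y":0,"z":0.08,"grip":0},
    {"wx":0,"wy":0,"wz":0,"x":0.04,"y":0,"z":0.08,"grip":0},
  ],
)

```text
clock: 9.2
tcp_pos: [0.5235, 0.1367, 0.0981]
tcp_rot: [0.001, 0.699, 0.715, -0.0]
contact_force: [-0.7, 0.8, 7.2]
width: 0.0177
```

```bash
python3 look.py
```

```text
tcp m [ 0.44 81.16 98.14] w 0.0177 F [-0.68  0.81  7.24] M [ 0.031  0.222 -0.026] 9.2
model cb from tcp [np.float64(82.9), np.float64(-16.0), array([69.5, -3.5])]
```

>>> servo_tool(
  targets=[
    {"wx":0,"wy":0,"wz":0,"x":-0.05,"y":0,"z":-0.02,"grip":0},
    {"wx":0,"wy":0,"wz":0,"x":-0.1,"y":0,"z":-0.02,"grip":0},
    {"wx":0,"wy":0,"wz":0,"x":-0.16,"y":0,"z":-0.02,"grip":0},
    {"wx":0,"wy":0,"wz":0,"x":-0.22,"y":0,"z":-0.02,"grip":0},
    {"wx":0,"wy":0,"wz":0,"x":-0.22,"y":0,"z":-0.02,"grip":0},
  ],
)

```text
clock: 9.7
tcp_pos: [0.5236, 0.1336, 0.0983]
tcp_rot: [-0.001, 0.699, 0.715, 0.002]
contact_force: [-0.7, 7.5, 5.4]
width: 0.0175
```

```bash
python3 look.py
```

```text
tcp m [ 0.51 78.11 98.26] w 0.0175 F [-0.7   7.46  5.36] M [1.154 0.221 0.033] 9.7
model cb from tcp [np.float64(93.8), np.float64(-16.0), array([66.4, -3.4])]
```

>>> servo_tool(
  targets=[
    {"wx":0,"wy":0,"wz":0,"x":-0.04,"y":0,"z":-0.01,"grip":0},
    {"wx":0,"wy":0,"wz":0,"x":-0.08,"y":0,"z":-0.01,"grip":0},
    {"wx":0,"wy":0,"wz":0,"x":-0.12,"y":0,"z":-0.01,"grip":0},
    {"wx":0,"wy":0,"wz":0,"x":-0.16,"y":0,"z":-0.01,"grip":0},
    {"wx":0,"wy":0,"wz":0,"x":-0.16,"y":0,"z":-0.01,"grip":0},
  ],
)

```text
clock: 10.2
tcp_pos: [0.5237, 0.1293, 0.0984]
tcp_rot: [-0.001, 0.699, 0.715, 0.001]
contact_force: [-0.6, 5.2, 4.1]
width: 0.0178
```

```bash
python3 look.py
```

```text
tcp m [ 0.46 73.84 98.39] w 0.0178 F [-0.59  5.23  4.13] M [ 1.046e+00  1.240e-01 -1.000e-03] 10.2
model cb from tcp [np.float64(108.5), np.float64(-15.3), array([62.6, -3.4])]
```

>>> servo_tool(
  targets=[
    {"wx":0,"wy":0,"wz":0,"x":-0.03,"y":0,"z":-0.01,"grip":0},
    {"wx":0,"wy":0,"wz":0,"x":-0.06,"y":0,"z":-0.01,"grip":0},
    {"wx":0,"wy":0,"wz":0,"x":-0.09,"y":0,"z":-0.02,"grip":0},
    {"wx":0,"wy":0,"wz":0,"x":-0.12,"y":0,"z":-0.02,"grip":0},
    {"wx":0,"wy":0,"wz":0,"x":-0.12,"y":0,"z":-0.02,"grip":0},
  ],
)

```text
clock: 10.7
tcp_pos: [0.5237, 0.1257, 0.0987]
tcp_rot: [-0.0, 0.699, 0.715, 0.001]
contact_force: [0.9, 5.8, 2.2]
width: 0.0177
```

```bash
python3 look.py
```

```text
tcp m [ 0.43 70.17 98.66] w 0.0177 F [0.94 5.85 2.19] M [0.895 0.095 0.022] 10.7
model cb from tcp [np.float64(121.0), np.float64(-14.1), array([59.8, -3.4])]
```

>>> servo_tool(
  targets=[
    {"wx":0,"wy":0,"wz":0,"x":-0.03,"y":0,"z":0,"grip":0},
    {"wx":0,"wy":0,"wz":0,"x":-0.05,"y":0,"z":-0.01,"grip":0},
    {"wx":0,"wy":0,"wz":0,"x":-0.07,"y":0,"z":-0.01,"grip":0},
    {"wx":0,"wy":0,"wz":0,"x":-0.1,"y":0,"z":-0.02,"grip":0},
    {"wx":0,"wy":0,"wz":0,"x":-0.1,"y":0,"z":-0.02,"grip":0},
  ],
)

```text
clock: 11.2
tcp_pos: [0.5238, 0.1225, 0.099]
tcp_rot: [0.0, 0.699, 0.715, 0.0]
contact_force: [0.0, 4.9, 2.0]
width: 0.0178
```

```bash
python3 look.py
```

```text
tcp m [ 0.4  67.01 98.95] w 0.0178 F [0.03 4.89 2.03] M [ 0.787  0.068 -0.011] 11.2
model cb from tcp [np.float64(132.1), np.float64(-12.5), array([57.8, -3.3])]
```

>>> servo_tool(
  targets=[
    {"wx":0,"wy":0,"wz":0,"x":-0.02,"y":0,"z":0,"grip":0},
    {"wx":0,"wy":0,"wz":0,"x":-0.04,"y":0,"z":-0.01,"grip":0},
    {"wx":0,"wy":0,"wz":0,"x":-0.06,"y":0,"z":-0.01,"grip":0},
    {"wx":0,"wy":0,"wz":0,"x":-0.08,"y":0,"z":-0.02,"grip":0},
    {"wx":0,"wy":0,"wz":0,"x":-0.08,"y":0,"z":-0.02,"grip":0},
  ],
)

```text
clock: 11.7
tcp_pos: [0.5237, 0.1203, 0.0993]
tcp_rot: [0.0, 0.699, 0.715, -0.0]
contact_force: [0.6, 3.8, 1.1]
width: 0.0181
```

```bash
python3 look.py
```

```text
tcp m [ 0.31 64.8  99.29] w 0.0181 F [0.55 3.79 1.08] M [ 0.658 -0.134  0.028] 11.7
model cb from tcp [np.float64(140.0), np.float64(-11.1), array([56.6, -3.2])]
```

>>> servo_tool(
  targets=[
    {"wx":0,"wy":0,"wz":0,"x":-0.02,"y":0,"z":0,"grip":0},
    {"wx":0,"wy":0,"wz":0,"x":-0.04,"y":0,"z":0,"grip":0},
    {"wx":0,"wy":0,"wz":0,"x":-0.05,"y":0,"z":-0.01,"grip":0},
    {"wx":0,"wy":0,"wz":0,"x":-0.06,"y":0,"z":-0.01,"grip":0},
    {"wx":0,"wy":0,"wz":0,"x":-0.06,"y":0,"z":-0.01,"grip":0},
  ],
)

```text
clock: 12.2
tcp_pos: [0.5238, 0.1198, 0.0996]
tcp_rot: [-0.001, 0.699, 0.715, 0.001]
contact_force: [0.1, 6.6, 1.0]
width: 0.0176
```

```bash
python3 look.py
```

```text
tcp m [ 0.33 64.28 99.57] w 0.0176 F [0.09 6.63 1.03] M [ 1.093 -0.083  0.009] 12.2
model cb from tcp [np.float64(141.7), np.float64(-10.6), array([56.4, -3. ])]
```

>>> servo_tool(
  targets=[
    {"wx":0,"wy":0,"wz":0,"x":-0.02,"y":0,"z":0,"grip":0},
    {"wx":0,"wy":0,"wz":0,"x":-0.04,"y":0,"z":0,"grip":0},
    {"wx":0,"wy":0,"wz":0,"x":-0.05,"y":0,"z":0,"grip":0},
    {"wx":0,"wy":0,"wz":0,"x":-0.05,"y":0,"z":0,"grip":0},
    {"wx":0,"wy":0,"wz":0,"x":-0.05,"y":0,"z":0,"grip":0},
  ],
)

```text
clock: 12.7
tcp_pos: [0.5238, 0.1195, 0.0997]
tcp_rot: [-0.001, 0.699, 0.715, 0.001]
contact_force: [0.4, 8.8, 1.7]
width: 0.0175
```

```bash
python3 look.py
```

```text
tcp m [ 0.34 63.97 99.67] w 0.0175 F [0.39 8.82 1.66] M [ 1.476 -0.022  0.007] 12.7
model cb from tcp [np.float64(142.8), np.float64(-10.4), array([56.3, -2.9])]
```

The draw has met a hard stop: the force rises from 3.8 to 6.6 to 8.8 N while the bar stays at y ≈ 56.4 mm, and vision predicted 56.6. I'll relax slightly and let go.

>>> servo_tool(
  targets=[
    {"wx":0,"wy":0,"wz":0,"x":0.04,"y":0,"z":0,"grip":0},
    {"wx":0,"wy":0,"wz":0,"x":0.06,"y":0,"z":0,"grip":0},
    {"wx":0,"wy":0,"wz":0,"x":0.06,"y":0,"z":0,"grip":0.3},
    {"wx":0,"wy":0,"wz":0,"x":0.08,"y":0,"z":0,"grip":0.4},
    {"wx":0,"wy":0,"wz":0,"x":0.1,"y":0,"z":0,"grip":0.4},
  ],
)

```text
clock: 13.2
tcp_pos: [0.5232, 0.1193, 0.0993]
tcp_rot: [0.0, 0.699, 0.715, -0.001]
contact_force: [0.2, -0.2, -0.8]
width: 0.0365
```

>>> servo_tool(
  targets=[
    {"wx":0,"wy":0,"wz":0,"x":0,"y":0,"z":0,"grip":0.4},
    {"wx":0,"wy":0,"wz":0,"x":0,"y":0,"z":-0.3,"grip":0.4},
    {"wx":0,"wy":0,"wz":0,"x":0,"y":0,"z":-0.8,"grip":0.4},
    {"wx":0,"wy":0,"wz":0,"x":0,"y":0,"z":-1.6,"grip":0.4},
    {"wx":0,"wy":0,"wz":0,"x":0,"y":0,"z":-2.4,"grip":0.2},
  ],
)

```text
clock: 13.7
tcp_pos: [0.5238, 0.1202, 0.1613]
tcp_rot: [0.0, 0.699, 0.715, 0.0]
contact_force: [0.2, -0.3, 0.8]
width: 0.0324
```

```bash
python3 look.py w10
```

```text
tcp m [  0.43  64.72 161.3 ] w 0.0324 F [ 0.17 -0.32  0.81] M [-0.123  0.017  0.031] 13.7
model cb from tcp [np.float64(57.1), np.float64(26.2), array([71.7, 44.5])]
6 78 23 y [56.7 59.2 60.7]
6 82 33 y [57.1 59.4 60.9]
6 110 57 y [58.8 69.9 71.7]
6 114 128 y [60.3 65.6 69.9]
15 70 292 y [35.3 47.7 57.5]
15 74 158 y [30.3 35.2 44.6]
15 78 23 y [56.5 58.8 60.2]
```

View pics/w10.png

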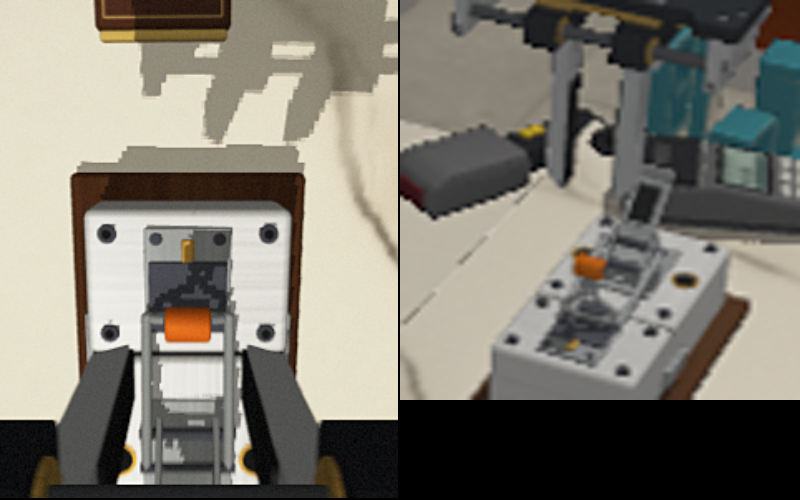

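The bar is in the hook: the side wires run into the lip at y ≈ 57 and z ≈ 70, and the lever leans back at about 142°. Now I'll close the fingers and press the lever down along its arc.

>>> servo_tool(
  targets=[
    {"wx":0,"wy":0,"wz":0,"x":-1.2,"y":0,"z":0,"grip":0},
    {"wx":0,"wy":0,"wz":0,"x":-2.5,"y":0,"z":0,"grip":0},
    {"wx":0,"wy":0,"wz":0,"x":-3.7,"y":0.02,"z":0,"grip":0},
    {"wx":0,"wy":0,"wz":0,"x":-3.7,"y":0.02,"z":0.7,"grip":0},
    {"wx":0,"wy":0,"wz":0,"x":-3.7,"y":0.02,"z":1.3,"grip":0},
  ],
)

```text
clock: 14.3
tcp_pos: [0.5263, 0.0267, 0.1267]
tcp_rot: [0.0, 0.7, 0.714, 0.0]
contact_force: [0.7, 0.8, -0.6]
width: 0.0003
```

```bash
cat > lv.py <<'E'
from h import *
from cell import robot
p0,R0,s=cur(robot);t=tom(p0)*1000
print("tcp m",t.round(2),"w",round(s["width"],4),"F",np.round(s["contact_force"],2),s["clock"])
for a in (138,142,146,150,155,160,165,170,175,178,180):
    r=np.deg2rad(a);c=52*np.array([np.cos(r),np.sin(r)])+5.5*np.array([np.sin(r),-np.cos(r)]);T=c+[8,72]
    print(a,T.round(1),"x",((T[0]-t[1])/25).round(2),"z",(-(T[1]-t[2])/25).round(2))
E
python3 lv.py; python3 look.py w11
```

```text
tcp m [  0.9  -28.81 126.68] w 0.0003 F [ 0.73  0.77 -0.58] 14.3
138 [-27.  110.9] x 0.07 z 0.63
142 [-29.6 108.3] x -0.03 z 0.73
146 [-32.  105.6] x -0.13 z 0.84
150 [-34.3 102.8] x -0.22 z 0.96
155 [-36.8  99. ] x -0.32 z 1.11
160 [-39.  95.] x -0.41 z 1.27
165 [-40.8  90.8] x -0.48 z 1.44
170 [-42.3  86.4] x -0.54 z 1.61
175 [-43.3  82. ] x -0.58 z 1.79
178 [-43.8  79.3] x -0.6 z 1.89
180 [-44.   77.5] x -0.61 z 1.97
tcp m [  0.9  -28.81 126.68] w 0.0003 F [ 0.73  0.77 -0.58] M [-0.06   0.084  0.002] 14.3
model cb from tcp [np.float64(239.3), np.float64(73.8), array([11.4, 53.7])]
6 70 76 y [54.1 55.3 57.1]
6 74 148 y [49.3 53.3 57.3]
6 78 41 y [56.4 57.4 60.3]
6 82 135 y [56.8 58.3 60.5]
6 86 18 y [58.4 59.2 59.8]
6 110 93 y [58.1 60.3 71.1]
6 114 245 y [59.8 64.6 69.4]
15 70 464 y [36.3 48.2 57.1]
15 74 262 y [30.3 35.2 55.6]
15 78 44 y [56.1 58.1 59.8]
```

View pics/w11.png

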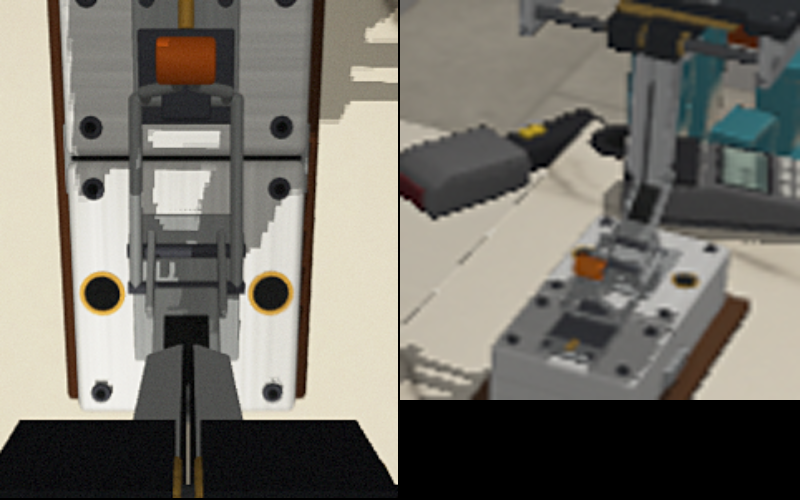

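The loop runs from the lever to under the keeper's lip, with the roller at (185,60), and the lever pad is just ahead of the fingertips at (185,330). I'll start to press.

>>> servo_tool(
  targets=[
    {"wx":0,"wy":0,"wz":0,"x":0.05,"y":-0.03,"z":0.3,"grip":0},
    {"wx":0,"wy":0,"wz":0,"x":0.05,"y":-0.03,"z":0.55,"grip":0},
    {"wx":0,"wy":0,"wz":0,"x":0,"y":-0.03,"z":0.7,"grip":0},
    {"wx":0,"wy":0,"wz":0,"x":-0.06,"y":-0.03,"z":0.78,"grip":0},
    {"wx":0,"wy":0,"wz":0,"x":-0.13,"y":-0.03,"z":0.86,"grip":0},
  ],
)

```text
clock: 14.9
tcp_pos: [0.5257, 0.025, 0.1061]
tcp_rot: [-0.0, 0.699, 0.715, 0.0]
contact_force: [-1.1, 2.0, 2.8]
width: 0.0003
```

```bash
python3 lv.py; python3 look.py w12|tail -0
```

```text
tcp m [  0.28 -30.49 106.06] w 0.0003 F [-1.09  1.97  2.82] 14.9
138 [-27.  110.9] x 0.14 z -0.19
142 [-29.6 108.3] x 0.04 z -0.09
146 [-32.  105.6] x -0.06 z 0.02
150 [-34.3 102.8] x -0.15 z 0.13
155 [-36.8  99. ] x -0.25 z 0.28
160 [-39.  95.] x -0.34 z 0.44
165 [-40.8  90.8] x -0.41 z 0.61
170 [-42.3  86.4] x -0.47 z 0.78
175 [-43.3  82. ] x -0.51 z 0.96
178 [-43.8  79.3] x -0.53 z 1.07
180 [-44.   77.5] x -0.54 z 1.14Exception ignored on flushing sys.stdout:
BrokenPipeError: [Errno 32] Broken pipe
```

View pics/w12.png

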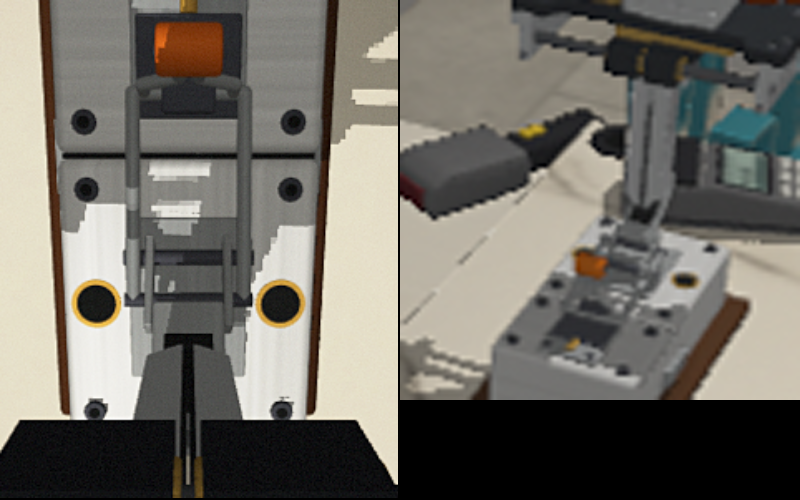

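>>> servo_tool(
  targets=[
    {"wx":0,"wy":0,"wz":0,"x":-0.06,"y":0,"z":0.08,"grip":0},
    {"wx":0,"wy":0,"wz":0,"x":-0.12,"y":0,"z":0.16,"grip":0},
    {"wx":0,"wy":0,"wz":0,"x":-0.18,"y":0,"z":0.24,"grip":0},
    {"wx":0,"wy":0,"wz":0,"x":-0.23,"y":0,"z":0.32,"grip":0},
    {"wx":0,"wy":0,"wz":0,"x":-0.27,"y":0,"z":0.4,"grip":0},
  ],
)

```text
clock: 15.5
tcp_pos: [0.5258, 0.0177, 0.0954]
tcp_rot: [-0.0, 0.699, 0.715, 0.0]
contact_force: [-0.3, 1.8, 2.9]
width: 0.0006
```

```bash
python3 lv.py|head -1; python3 look.py w13
```

```text
tcp m [  0.21 -37.85  95.39] w 0.0006 F [-0.32  1.75  2.89] 15.5
tcp m [  0.21 -37.85  95.39] w 0.0006 F [-0.32  1.75  2.89] M [ 0.241  0.178 -0.004] 15.5
model cb from tcp [np.float64(318.1), np.float64(107.2), array([-8.8, 56.4])]
6 70 101 y [50.7 53.4 55. ]
6 74 186 y [47.7 51.5 54.9]
6 78 49 y [53.7 55.1 57.9]
6 82 176 y [54.  55.4 57.5]
6 86 13 y [54.9 55.7 56. ]
6 110 76 y [53.1 54.1 65.3]
6 114 407 y [54.6 59.5 64.8]
15 70 837 y [31.1 43.3 54.9]
15 74 105 y [30.1 33.6 53.6]
15 78 62 y [53.6 55.4 57.3]
```

View pics/w13.png

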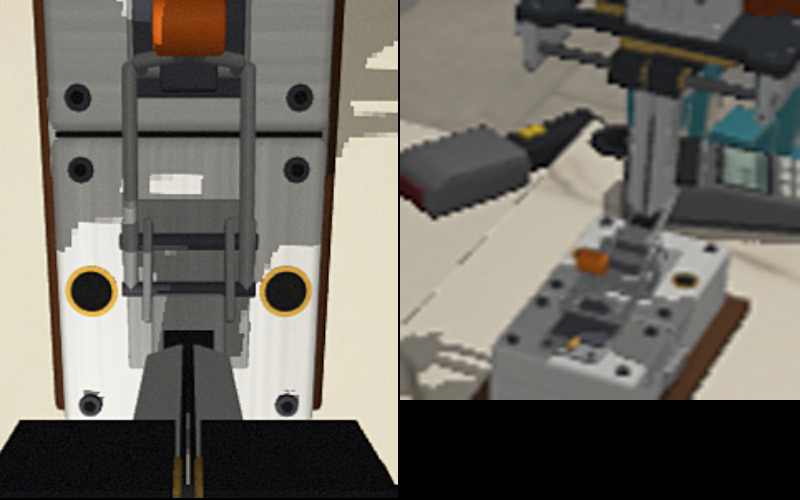

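The lip has moved about 2 mm towards the lever with the bar, so the carriage is being drawn. The push force is about 3 N. I'll continue.

>>> servo_tool(
  targets=[
    {"wx":0,"wy":0,"wz":0,"x":-0.04,"y":0,"z":0.1,"grip":0},
    {"wx":0,"wy":0,"wz":0,"x":-0.07,"y":0,"z":0.2,"grip":0},
    {"wx":0,"wy":0,"wz":0,"x":-0.1,"y":0,"z":0.3,"grip":0},
    {"wx":0,"wy":0,"wz":0,"x":-0.13,"y":0,"z":0.4,"grip":0},
    {"wx":0,"wy":0,"wz":0,"x":-0.15,"y":0,"z":0.5,"grip":0},
  ],
)

```text
clock: 16.1
tcp_pos: [0.5259, 0.0136, 0.0829]
tcp_rot: [0.0, 0.699, 0.715, -0.0]
contact_force: [-1.3, -0.9, 2.0]
width: 0.0005
```

```bash
python3 lv.py
```

```text
tcp m [  0.25 -41.93  82.89] w 0.0005 F [-1.31 -0.91  1.95] 16.1
138 [-27.  110.9] x 0.6 z -1.12
142 [-29.6 108.3] x 0.49 z -1.02
146 [-32.  105.6] x 0.4 z -0.91
150 [-34.3 102.8] x 0.31 z -0.8
155 [-36.8  99. ] x 0.2 z -0.64
160 [-39.  95.] x 0.12 z -0.48
165 [-40.8  90.8] x 0.04 z -0.32
170 [-42.3  86.4] x -0.01 z -0.14
175 [-43.3  82. ] x -0.06 z 0.03
178 [-43.8  79.3] x -0.07 z 0.14
180 [-44.   77.5] x -0.08 z 0.22
```

>>> servo_tool(
  targets=[
    {"wx":0,"wy":0,"wz":0,"x":-0.02,"y":0,"z":0.06,"grip":0},
    {"wx":0,"wy":0,"wz":0,"x":-0.04,"y":0,"z":0.12,"grip":0},
    {"wx":0,"wy":0,"wz":0,"x":-0.06,"y":0,"z":0.16,"grip":0},
    {"wx":0,"wy":0,"wz":0,"x":-0.06,"y":0,"z":0.2,"grip":0},
    {"wx":0,"wy":0,"wz":0,"x":-0.06,"y":0,"z":0.22,"grip":0},
  ],
)

```text
clock: 16.6
tcp_pos: [0.5259, 0.0126, 0.0777]
tcp_rot: [-0.0, 0.699, 0.715, 0.0]
contact_force: [-1.3, -0.7, 4.2]
width: 0.001
```

```bash
python3 lv.py|head -1
```

```text
tcp m [  0.2  -42.92  77.69] w 0.001 F [-1.27 -0.68  4.15] 16.6
```

>>> servo_tool(
  targets=[
    {"wx":0,"wy":0,"wz":0,"x":0,"y":0,"z":0.03,"grip":0},
    {"wx":0,"wy":0,"wz":0,"x":0,"y":0,"z":0.05,"grip":0},
    {"wx":0,"wy":0,"wz":0,"x":0,"y":0,"z":0.05,"grip":0},
    {"wx":0,"wy":0,"wz":0,"x":0,"y":0,"z":0.05,"grip":0},
    {"wx":0,"wy":0,"wz":0,"x":0,"y":0,"z":0.05,"grip":0},
  ],
)

```text
clock: 17.1
tcp_pos: [0.526, 0.0126, 0.0776]
tcp_rot: [0.0, 0.699, 0.715, 0.0]
contact_force: [-2.2, -0.0, 9.3]
width: 0.0005
```

```bash
python3 lv.py|head -1
```

```text
tcp m [  0.27 -42.92  77.56] w 0.0005 F [-2.22 -0.03  9.25] 17.1
```

The lever is on its hard stop: the force rose 5 N for 0.1 mm, at the expected height of 77.5 mm. I'll lift off and check.

>>> servo_tool(
  targets=[
    {"wx":0,"wy":0,"wz":0,"x":0,"y":0,"z":-0.1,"grip":0},
    {"wx":0,"wy":0,"wz":0,"x":0,"y":0,"z":-0.6,"grip":0},
    {"wx":0,"wy":0,"wz":0,"x":-0.5,"y":0,"z":-2,"grip":0},
    {"wx":0,"wy":0,"wz":0,"x":-1,"y":0,"z":-4,"grip":0},
    {"wx":0,"wy":0,"wz":0,"x":-1,"y":0,"z":-5.5,"grip":0},
  ],
)

```text
clock: 17.6
tcp_pos: [0.527, -0.0135, 0.2159]
tcp_rot: [0.001, 0.699, 0.715, 0.0]
contact_force: [1.2, -0.6, -1.0]
width: 0.0004
```

```bash
python3 look.py w14
python3 - <<'E'
from h import *
c=dict(np.load("w14w.npz"));cv2.imwrite("pics/w14full.png",c["pixels"][:,:,::-1])
P=tom(cloud(c))*1000;S=P.reshape(-1,3)
g=S[(abs(S[:,0])<11)&(S[:,1]>-64)&(S[:,1]<-20)&(S[:,2]>60)]
for y in range(-64,-20,5):
    q=g[(g[:,1]>=y)&(g[:,1]<y+5)]; print(y,len(q),np.median(q[:,2]).round(1) if len(q) else 0)
q=S[(abs(S[:,0])<8)&(S[:,1]>40)&(S[:,1]<70)&(S[:,2]>71.5)&(S[:,2]<79)];print("lip y",np.percentile(q[:,1],[2,98]))
E
```

```text
tcp m [  0.71 -69.06 215.89] w 0.0004 F [ 1.18 -0.56 -0.97] M [-0.076  0.004  0.012] 17.6
model cb from tcp [np.float64(114.1), np.float64(83.2), array([ 1.8, 84.3])]
6 70 41 y [47.  52.3 54. ]
6 74 64 y [47.3 50.8 53.3]
6 78 15 y [52.2 52.9 56. ]
6 82 65 y [52.4 53.6 56.3]
6 110 29 y [49.1 50.3 57.6]
6 114 99 y [50.1 53.7 58.2]
15 70 344 y [30.8 42.3 54.6]
15 74 6 y [33.6 52.2 52.9]
15 78 24 y [52.  53.8 55.7]
-64 2672 251.7
-59 170 78.7
-54 3102 339.0
-49 7276 347.9
-44 3189 337.5
-39 6416 332.7
-34 150 78.8
-29 153 78.2
-24 105 78.2
lip y [47.18046737 54.67151449]
```

View pics/w14full.png

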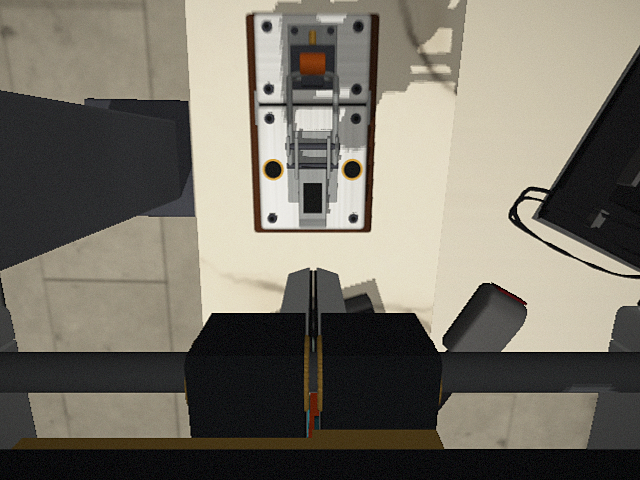

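View pics/w14.png

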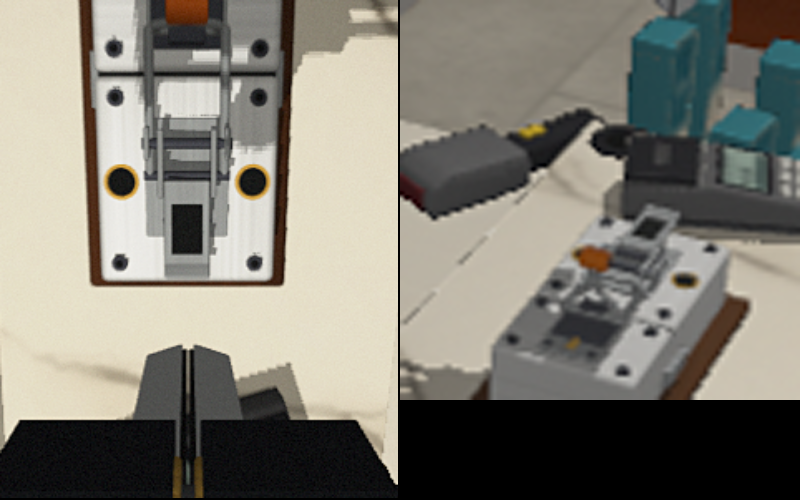

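>>> servo_tool(
  targets=[
    {"wx":0,"wy":0,"wz":0,"x":0,"y":0,"z":0,"grip":0},
    {"wx":0,"wy":0,"wz":0,"x":0,"y":0,"z":0,"grip":0},
    {"wx":0,"wy":0,"wz":0,"x":0,"y":0,"z":0,"grip":0},
    {"wx":0,"wy":0,"wz":0,"x":0,"y":0,"z":0,"grip":0},
    {"wx":0,"wy":0,"wz":0,"x":0,"y":0,"z":0,"grip":0},
  ],
)

```text
clock: 18.2
tcp_pos: [0.5261, -0.0123, 0.2129]
tcp_rot: [-0.001, 0.699, 0.715, -0.0]
contact_force: [-0.1, 0.4, -0.2]
width: 0.0007
```

Run:
```python
from h import *
from cell import robot,eyes,order
c=eyes.camera("wrist");S=tom(cloud(c)).reshape(-1,3)*1000
for y in (-59,-34,-29,-24):
    q=S[(abs(S[:,0])<9)&(S[:,1]>=y)&(S[:,1]<y+5)&(S[:,2]>60)&(S[:,2]<100)];print(y,len(q),np.median(q[:,2]).round(1))
print(order.close_job())
```

```text
-59 106 78.5
-34 135 78.7
-29 130 78.1
-24 131 78.1
the job is handed in; nothing more can be done
None
```

The latch is shut on the hooked loop, and I handed the job in at about 18.3 s of the 51 s allowed.

- **Swinging the loop:** I pushed the orange grip over with closed fingers, then pinched it and lowered the crossbar behind the lip onto the keeper's plate. I felt about 7 N of contact there.
- **Finding the hook:** I drew the bar back in small steps. The drag was 4–7 N until a hard stop, with the bar at about y = 56.4 mm, where the force rose to 8.8 N. The lip seen in the camera image had put the seat at 56.6 mm, so the two agree.
- **Closing the lever:** After letting go, I pressed the lever down along its arc with about 3 N. It met its hard stop at 9 N, at a height of 77.6 mm (expected 77.5 mm).

**Last checks:** With the robot clear, the lever lay flat and level (measured 78.1–78.7 mm; the camera reads about 0.6 mm high) and was unchanged half a second later. The keeper's lip stood about 2 mm closer to the lever than before, so the latch is holding under tension.

No check failed or disagreed. The crossbar under the lip was hidden from the cameras, so the hooking rests on the stop I felt and on the lip moving with the bar. I did not measure the tray, bar and ribbon again at the end, but the arm never came near them.

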